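# Load the bead polisher and switch it on

### The arm

A 7-joint arm with a two-finger parallel gripper is mounted at the origin on the work surface. World frame = base frame: x ahead of the robot, y to its left, z up, the work surface at z = 0. Lengths are in m, angles in rad, forces in N, time in s.
With the tool pointing down it reaches from about 0.4 to 0.875 m from the base axis. Payload 19.3 kg.
Tool frame: the origin (TCP) lies midway between the tips of the shut fingers; the grasp point (between the pads) lies 19 mm behind it; z points along the fingers, y is the line along which they close (so a half turn about z gives the same grasp; the last joint's range is limited). The gripper opens to 85 mm and grips with 20 to 120 N. Pads are 22 mm wide; open, the fingers measure 114 mm over their backs; the gripper's body (76 mm by 85 mm) begins 54 mm behind the grasp point. The pads swing forward as they close: fully open they stand 13 mm farther back than shut.
Start: joints at [1.048, 0.521, -0.036, 1.599, 0.021, 1.021, -0.113], TCP at [0.273, -0.562, 0.231] pointing down, gripper open.
Joint ranges: [-2.91, 2.91], [-0.3, 2.13], [-1.5, 1.42], [0.17, 2.43], [-1.26, 4.41], [0.16, 1.93], [-2.52, 2.52]. Speed limits (rad/s): [1.89, 1.89, 2.39, 2.39, 3.01, 3.01, 3.01].

### API

Orientations are given as [roll, pitch, yaw] about the fixed x, y, z axes, in that order (R = Rz(yaw) Ry(pitch) Rx(roll)).
In Python, from workcell import bot gives the robot as it stands.
- The arm moves only by the tool move_arm, never from a script. Its argument "moves" is a list that holds one entry, the list of rows, each a list of 7 numbers: the opening, from 0 (shut) to 1 (fully open), then the shift along the tool's x, y, z in units of 1000 mm (1.0 is 1000 mm), then the turn, a rotation vector about the tool's x, y, z in units of 2 pi rad (1.0 is 2 pi rad). A call has 1 to 5 rows; each row is the pose to reach, as a shift and turn from the pose commanded when the call began, along the tool's axes at that moment, turning the shorter way round; what a row does not reach only later rows make up. A row lasts 1/10 s, in which the tool goes at most 50 mm and 8.59 degrees, less where a joint would pass 70% of its speed; a pose out of reach is approached as far as the arm can. A call with a number of a shift or a turn outside -1 to 1 is refused whole. A call with a gripper value outside its range is refused whole. The fingers move at their own pace and stop on an object; "force" is the grip in N (left out, the last holds). Time passes only in rows, so rows that repeat a pose let the fingers close. It gives the time, the measured TCP pose, the force, the opening and the grip force at its end, in the units of the state.
- bot.observe(): the state, without advancing time (a new reading comes with each control period).
- bot.grab_frame(name): name is "side" or "top" or "wrist"; returns the picture (384x512x3 uint8, red, green, blue); there is no depth.
- bot.camera_params(name): a dict with "vertical_fov" (degrees; the focal length in pixels is half the picture's height over the tangent of half this angle, whatever the lens; pixels are square), "cx", "cy" (the principal point, pixels), "D" ([k1, k2, p1, p2, k3] as OpenCV has them; the pictures are not rectified), "R" (3x3) and "t" (3): a world point X has camera coordinates R X + t. Camera axes: x right, y down, z forward; pixel columns grow to the right and rows downward; lengths in m; the calibration is good to about 2 mm. A picture is of the moment at which its call begins: read the wrist's pose just before it. camera_params takes no time and is no camera call; for the wrist camera it gives the pose at the moment of the call.
- bot.job_done(): hands the job in; it is judged then, once.
The state is a dict: "clock": time; "qpos": joint angles; "qd": joint speeds; "joint_efforts": joint torques, N m; "position": TCP position; "tool_rot": TCP orientation; "force": force on the tool from outside, world axes, zero at the start; "moment": the same for the moment, N m; "grip_width": finger opening in m; "finger_force": force on a finger pad.
Only numpy, scipy, OpenCV 4.12 (cv2) and the standard library are available. Lean on these libraries where they do the work, as an engineer would, in place of code of your own. Each camera call takes 0.05 s, during which the arm holds its last target. There are 200 camera calls.

### The job

Without touching the beads with the fingers, use the hand scoop to move at least three wooden beads from the bin into the polisher's open bowl, then lay the scoop back flat on the bench, empty, with every bead in the bowl or the bin. Only once the bowl is loaded, take the key from its stand, push it fully home in the polisher's key switch, turn it clockwise to the stop (on) and leave it there. Do not disturb the pine cones, the glue bottle or the screwdriver.

Things in the scene. Friction and masses are not known exactly. Their poses are not given: they have to be found in the camera images.
- scoop: Aluminium hand scoop, 0.16 kg, flat on the bench, handle roughly towards the robot. Pan floor 90 (x) by 92 (y), 2.4 mm thick; origin at the centre of its underside, +x to the open front lip, z up. Pan 87 mm wide inside. Back wall 42 mm high at x = -45 mm; side walls 40 mm high at the back, 24 mm from x = 0, 12 mm from x = 22 mm, none past x = 35 mm.
- scoop_grip (a point): Grip point on the scoop's wooden handle, at (-85, 0, 72) mm in the scoop's frame, axes as the scoop's. The handle is a bar along x, 18 mm wide (y) and 16 mm tall, from 35 mm ahead of this point to 60 mm behind it.
- scoop_lip (a point): Middle of the scoop's front lip, at (45, 0, 0) mm in the scoop's frame.
- bin: Fixed plywood stock bin, open on top, 236 mm long (x) by 122 mm wide (y), walls 8 mm thick and 75 mm high, so 220 by 106 mm inside; origin at the centre of its underside, z up, +x away from the robot. The beads lie at the low far (+x) end against its wall, covering about 60 mm; the near half is clear.
- bin_floor (a point): Centre of the bin's inner floor, 26 mm above the bench, axes as the bin's. The floor slopes down by 7 degrees (0.122 rad) towards +x: 39.5 mm above the bench at the near end, 12.5 mm at the far end.
- bowl (a point): Point on the axis of the polisher's open round grey bowl, 29 mm above its inner floor and 40 mm below its rim; axes as the polisher's. Rim 125 mm above the bench, 192 mm across outside, about 180 mm inside, narrowing to about 135 mm at the floor; a cone 34 mm wide, 25 mm high stands in its middle.
- polisher: Bench vibratory polisher, fixed: green base 340 mm (x) by 200 mm (y), top 32 mm above the bench; origin at the centre of its underside, z up, front (-x) towards the robot. The bowl's axis is at x = +65 mm; the key switch stands at x = -115 mm, y = 0 on a low grey console (top 50 mm above the bench).
- slot (a point): Centre of the key slot's mouth, on top of the steel lock barrel, 81 mm above the bench; turns with the barrel, z up. The barrel is a block 32 mm square; its slot is 9 mm along x by 18 mm along y, 26 mm deep, with a 2.5 mm chamfer. The key fits either way round, its x along the slot's x.
- switch (a joint): Turn of the lock barrel, rad: 0 is off; it turns clockwise seen from above to its stop at 1.2 (on). Starts between 0 and 0.15. Stays where left; light friction (0.04 N m). The key has about 0.2 rad of play either way in the slot.
- key: Loose key, upright, blade down in the key stand's slot. Origin at the blade's tip, z up the key. Steel blade 6 (x) by 15 (y), 24 mm long, its last 4 mm slimmer (3.5 by 11). Black head from z = 24 to 60 mm, 10 mm thick (x), 34 mm wide (y): pinch it across its thickness near z = 48 mm. Fully home in the switch its head rests on the barrel, tip 24 mm below the slot's mouth.
- key_stand: Fixed wooden block 60 by 60 mm, 30 mm high, that the key stands in (key tip 6 mm above the bench); origin at the centre of its underside. Lift the key straight up by 30 mm to free it.
- cone1: Pine cone, loose bystander, 44 mm across, 50 mm high, origin under its base. Leave alone.
- cone2: Another such pine cone. Leave alone.
- glue: White glue bottle, loose bystander, 52 mm across, 130 mm high, origin under its base. Leave alone.
- driver: Screwdriver lying on the bench, loose bystander, its length along x. Leave alone.
- bead0: Wooden bead, a 28 mm ball of 10 g with a dark hole drawn on it, one of six alike in the bin; origin at its centre.
- bead1: Wooden bead, a 28 mm ball of 10 g with a dark hole drawn on it, one of six alike in the bin; origin at its centre.
- bead2: Wooden bead, a 28 mm ball of 10 g with a dark hole drawn on it, one of six alike in the bin; origin at its centre.
- bead3: Wooden bead, a 28 mm ball of 10 g with a dark hole drawn on it, one of six alike in the bin; origin at its centre.
- bead4: Wooden bead, a 28 mm ball of 10 g with a dark hole drawn on it, one of six alike in the bin; origin at its centre.
- bead5: Wooden bead, a 28 mm ball of 10 g with a dark hole drawn on it, one of six alike in the bin; origin at its centre.
Mind the look-alikes: they are no part of the job. Leave any pink or red look-alike of the bead5 alone.

How it is judged:
By the outcome, as a careful person would: the job done as asked, in the order asked, and still so for the second after the job is handed in, with the robot touching nothing.
It also fails if it takes over 72 s, if anything falls off the work surface, if the arm or the gripper's body presses on something with over 40 N, if the wrist force passes 120 N, or if a joint passes its speed limit or range.

## Working session

There is one attempt and no reset: what is moved stays moved. The work goes in short steps, Python scripts to look and compute and a tool call to move; the robot and the scene stay as the last step left them, time stands still between calls to the robot, and variables do not carry over. Pictures are saved under pics/ and viewed, at most 10 in all, crops included, and the job is handed in when it is done.

Besides the shell and the picture viewer there is one more tool, called as name(argument=value, ...), one argument or row to a line, values as JSON. move_arm: Moves the arm, as the interface text tells. Shifts and turns lie within -1 to 1; 1 stands for 1000 mm of shift or 2 pi rad of turn. Its arguments: {"type":"object","properties":{"moves":{"type":"array"},"force":{"type":"number"}},"required":["moves"]}

```bash
mkdir -p pics; ls; python3 - <<'E'
from workcell import bot
import cv2,numpy as np
s=bot.observe();print(s)
for n in("side","top"):
    cv2.imwrite(f"pics/{n}0.png",bot.grab_frame(n)[:,:,::-1]);p=bot.camera_params(n);print(n,p)
E
```

```text
pics
{'clock': 0.0, 'qpos': array([ 1.04779096,  0.52203235, -0.03632183,  1.60001419,  0.02120062,
        1.02107382, -0.11278682]), 'qd': array([ 0.00083823,  0.00039253, -0.00077858,  0.00201973,  0.00080668,
       -0.00103085, -0.00087021]), 'joint_efforts': array([-2.13921489e-04, -9.27121639e+01,  1.97964169e+00, -3.69933379e+01,
        1.78242638e-02,  8.01956572e-03, -5.14354213e-05]), 'position': array([ 0.27324751, -0.56172903,  0.23071215]), 'tool_rot': array([-3.14045306e+00,  8.42545798e-05,  4.52804237e-01]), 'force': array([ 0.04664427, -0.47207954, -0.60354222]), 'moment': array([-0.00860695,  0.08216008,  0.04052409]), 'finger_force': 0.0, 'grip_width': 0.08553853697395619}
side {'vertical_fov': 56.810465250215245, 'cx': 255.48667409159646, 'cy': 191.7889018927424, 'D': array([0.03620499, 0.        , 0.        , 0.        , 0.        ]), 'R': array([[ 0.99514194, -0.09715479, -0.01592045],
       [-0.07299849, -0.61965525, -0.78147207],
       [ 0.06605856,  0.7788378 , -0.62373708]]), 't': array([-0.60254404,  0.08576487,  0.8626014 ])}
top {'vertical_fov': 45.638748737515826, 'cx': 255.0125990953103, 'cy': 188.59686232086352, 'D': array([-0.13248701,  0.        ,  0.        ,  0.        ,  0.        ]), 'R': array([[-0.01920648, -0.99972946, -0.01311963],
       [-0.98890817,  0.0209283 , -0.14704635],
       [ 0.14728114,  0.01014987, -0.98904259]]), 't': array([0.01686433, 0.61213332, 1.05126356])}
```

View pics/side0.png

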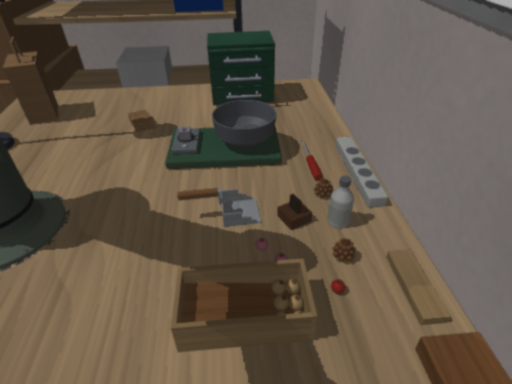

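View pics/top0.png

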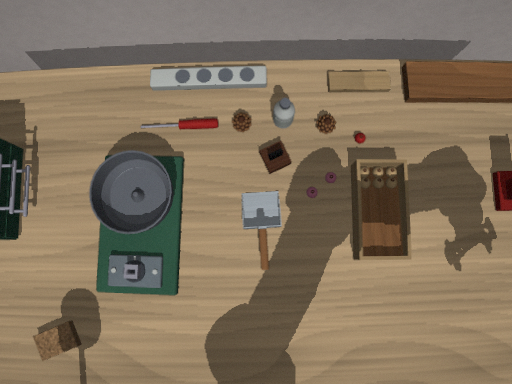

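```bash
cat > h.py <<'E'
from workcell import bot
import cv2,numpy as np
from scipy.spatial.transform import Rotation as Ro
def K(p):
    f=192/np.tan(np.radians(p["vertical_fov"])/2); return np.array([[f,0,p["cx"]],[0,f,p["cy"]],[0,0,1.]])
def ray(p,uv):
    uv=np.array(uv,float).reshape(-1,1,2)
    n=cv2.undistortPoints(uv,K(p),p["D"]).reshape(-1,2)
    d=np.c_[n,np.ones(len(n))]@np.array(p["R"]); return -np.array(p["R"]).T@p["t"],d
def plane(p,uv,z):
    c,d=ray(p,uv); return c+d*((z-c[2])/d[:,2])[:,None]
def proj(p,X):
    r,_=cv2.Rodrigues(np.array(p["R"])); return cv2.projectPoints(np.array(X,float).reshape(-1,1,3),r,np.array(p["t"]),K(p),p["D"])[0].reshape(-1,2)
def tri(p1,u1,p2,u2):
    c1,d1=ray(p1,u1);c2,d2=ray(p2,u2);d1=d1[0];d2=d2[0]
    s=np.linalg.lstsq(np.c_[d1,-d2],c2-c1,rcond=None)[0];a=c1+d1*s[0];b=c2+d2*s[1];return (a+b)/2,np.linalg.norm(a-b)
def Rt(s): return Ro.from_euler("xyz",s["tool_rot"])
def go(pos,rpy=None,R=None):
    "shift (mm) and turn (units of 2pi) from present pose to target"
    s=bot.observe();R0=Rt(s);T=R if R is not None else Ro.from_euler("xyz",rpy)
    d=R0.inv().apply(np.array(pos)-s["position"]);w=(R0.inv()*T).as_rotvec()
    print("shift",np.round(d,4),"turn/2pi",np.round(w/2/np.pi,4),"deg",np.degrees(np.linalg.norm(w)).round(1))
E
python3 - <<'E'
import cv2
t=cv2.imread("pics/top0.png");s=cv2.imread("pics/side0.png")
a=cv2.resize(t[120:275,232:416],None,fx=3.7,fy=3.7,interpolation=cv2.INTER_CUBIC);a=cv2.convertScaleAbs(a,alpha=1.6)
cv2.imwrite("pics/c1.png",a)
b=cv2.resize(t[145:300,85:195],None,fx=3.7,fy=3.7,interpolation=cv2.INTER_CUBIC);b=cv2.convertScaleAbs(b,alpha=1.6)
b2=cv2.resize(s[185:235,265:325],None,fx=6,fy=6,interpolation=cv2.INTER_CUBIC);b2=cv2.convertScaleAbs(b2,alpha=1.6)
import numpy as np
c=np.zeros((600,800,3),np.uint8);c[:b.shape[0],:b.shape[1]]=b;c[:300,420:780]=b2
d=cv2.convertScaleAbs(cv2.resize(s[120:160,165:215],None,fx=7,fy=7,interpolation=cv2.INTER_CUBIC),alpha=1.6);c[310:590,420:770]=d
cv2.imwrite("pics/c2.png",c)
E
```

```text
(no output)
```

View pics/c1.png

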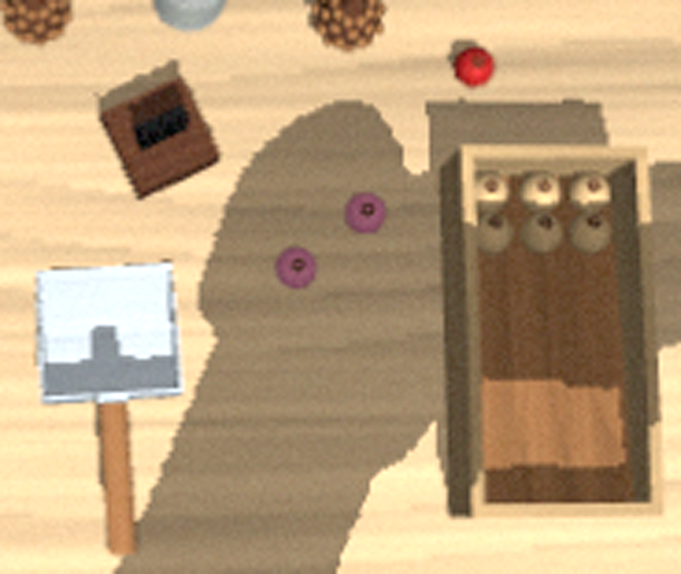

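View pics/c2.png

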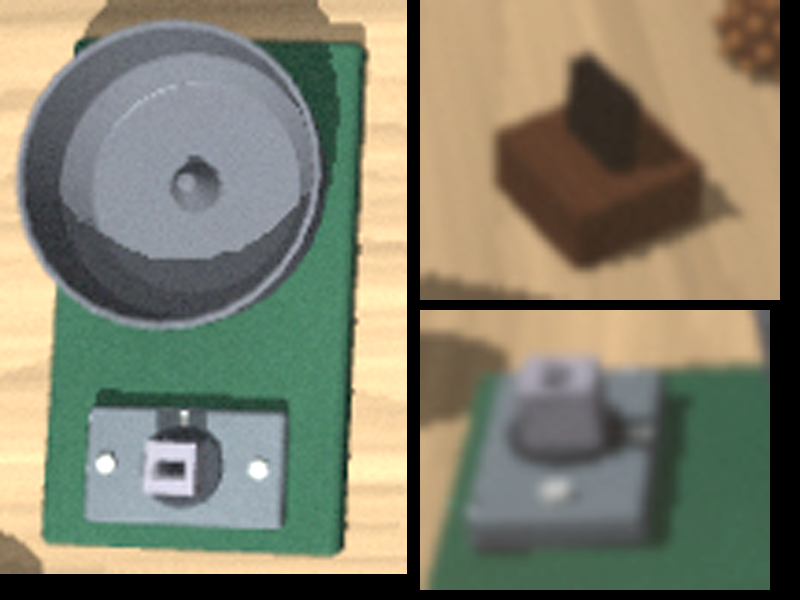

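```bash
python3 - <<'E'
from h import *
np.set_printoptions(precision=4,suppress=True)
T=bot.camera_params("top");S=bot.camera_params("side")
c1=lambda L:[((u+.5)/3.7-.5+232,(v+.5)/3.7-.5+120) for u,v in L]
c2=lambda L:[((u+.5)/3.7-.5+85,(v+.5)/3.7-.5+145) for u,v in L]
P=lambda n,L,z:print(n,plane(T,L,z)[:,:2].tolist() if 0 else plane(T,L,z)[:,:2].round(4).tolist())
P("lip",c1([(38,273),(172,264)]),.002)
P("back top",c1([(43,403),(181,396)]),.042)
P("handle",c1([(113,404),(121,553)]),.08)
P("bin rim",c1([(462,147),(646,147),(661,513),(474,510)]),.075)
P("beads row",c1([(490,190),(541,190),(590,190),(493,230),(542,230),(590,230)]),.03)
P("stand",c1([(103,110),(180,76),(219,157),(140,197)]),.03)
P("slot",c2([(171,469)]),.081)
P("barrel",c2([(144,444),(196,443),(198,495),(146,496)]),.081)
P("base",c2([(78,38),(366,45),(342,553),(45,541)]),.032)
P("rim",c2([(20,172),(321,175),(170,20),(168,328)]),.125)
# key head by colour
for n,p,box in(("top",T,(255,135,295,180)),("side",S,(275,190,315,230))):
    im=cv2.imread(f"pics/{n}0.png");x0,y0,x1,y1=box
    m=(im[y0:y1,x0:x1].max(2)<(35 if n=="top" else 35)).astype(np.uint8)
    k,l,st,ce=cv2.connectedComponentsWithStats(m);i=1+np.argmax(st[1:,4]);print(n,st[i],ce[i]+[x0,y0])
    pts=np.argwhere(l==i)[:,::-1]+[x0,y0];r=cv2.minAreaRect(pts.astype(np.float32));print(r);print(cv2.boxPoints(r))
print(tri(T,c2([(171,469)]),S,[[165+ (556-420)/7,120+(375-310)/7]]))
E
```

```text
lip [[0.6073, 0.0379], [0.6116, -0.0526]]
back top [[0.5172, 0.0344], [0.5199, -0.0545]]
handle [[0.5134, -0.0105], [0.4216, -0.0135]]
bin rim [[0.6729, -0.2377], [0.6708, -0.3581], [0.437, -0.3527], [0.4425, -0.2338]]
beads row [[0.6528, -0.2647], [0.6521, -0.2992], [0.6515, -0.3325], [0.6258, -0.2652], [0.6251, -0.2982], [0.6245, -0.3308]]
stand [[0.7124, -0.0082], [0.7347, -0.0603], [0.6787, -0.0847], [0.6528, -0.0315]]
slot [[0.4203, 0.2939]]
barrel [[0.4359, 0.3113], [0.4363, 0.2781], [0.4041, 0.2766], [0.4036, 0.3097]]
base [[0.7077, 0.3777], [0.6976, 0.1798], [0.3642, 0.1952], [0.3722, 0.3924]]
rim [[0.6026, 0.3793], [0.5969, 0.1911], [0.6957, 0.2868], [0.5057, 0.284]]
top [13 13 15 12 98] [274.949  153.8673]
((275.1000061035156, 153.70001220703125), (6.708203315734863, 14.758047103881836), 63.43495178222656)
[[267.  154. ]
 [280.2 147.4]
 [283.2 153.4]
 [270.  160. ]]
side [ 15   6  11  17 122] [295.2787 204.2869]
((295.2500305175781, 204.25003051757812), (16.263456344604492, 8.485280990600586), 45.0)
[[286.5 201.5]
 [292.5 195.5]
 [304.  207. ]
 [298.  213. ]]
(array([0.4203, 0.2949, 0.0774]), np.float64(0.0003357538148188885))
```

```bash
python3 - <<'E'
from h import *
S=bot.camera_params("side")
print("glue base",plane(S,[(340,226)],0),"cones",plane(S,[(344,261),(323,197)],0))
go((0.479,-0.012,0.15),(np.pi,0,0.037))
E
```

```text
glue base [[ 0.79921549 -0.08722292  0.        ]] cones [[ 0.77737995 -0.19264551  0.        ]
 [ 0.78586716  0.02375605  0.        ]]
shift [ 0.4255 -0.4043  0.0811] turn/2pi [-0.0001  0.      0.0662] deg 23.8
```

move_arm(
  moves=[
    [[1,0.035,-0.033,0,0,0,0],[1,0.07,-0.066,0,0,0,0],[1,0.105,-0.1,0,0,0,0],[1,0.14,-0.133,0,0,0,0],[1,0.175,-0.165,0,0,0,0]],
  ],
)

```text
clock: 0.6
position: [0.3587, -0.3351, 0.2312]
tool_rot: [-3.141, 0.0, 0.453]
force: [0.6, -0.7, 0.5]
grip_width: 0.0849
finger_force: 0.0
```

move_arm(
  moves=[
    [[1,0.035,-0.033,0,0,0,0],[1,0.07,-0.066,0,0,0,0],[1,0.105,-0.1,0,0,0,0],[1,0.14,-0.133,0,0,0,0],[1,0.175,-0.165,0,0,0,0]],
  ],
)

```text
clock: 1.1
position: [0.4439, -0.1102, 0.2314]
tool_rot: [3.142, 0.0, 0.453]
force: [1.8, 0.2, -0.9]
grip_width: 0.0851
finger_force: 0.0
```

move_arm(
  moves=[
    [[1,0.035,-0.034,0.01,0,0,0.02],[1,0.07,-0.07,0.025,0,0,0.04],[1,0.075,-0.074,0.05,0,0,0.06],[1,0.075,-0.074,0.08,0,0,0.066],[1,0.075,-0.074,0.08,0,0,0.066]],
  ],
)

```text
clock: 1.6
position: [0.477, -0.0122, 0.1485]
tool_rot: [-3.142, 0.006, 0.039]
force: [-0.8, -0.6, 1.2]
grip_width: 0.0854
finger_force: 0.0
```

```bash
python3 - <<'E'
from h import *
p=bot.camera_params("wrist");f=bot.grab_frame("wrist")
cv2.imwrite("pics/w1.png",f[:,:,::-1])
s=bot.observe();print(s["clock"],s["position"],s["tool_rot"],s["qpos"].round(2),s["force"])
print("grip pt expected px",proj(p,[(0.479,-0.0117,0.08),(0.514,-0.0105,.08),(0.42,-.0135,.08)]))
T=bot.camera_params("top");im=bot.grab_frame("top");cv2.imwrite("pics/t1.png",im[:,:,::-1])
E
```

```text
1.65 [ 0.47783603 -0.01275736  0.15043037] [3.14149704 0.00345407 0.03992307] [ 0.05  0.41 -0.18  2.05  0.11  0.69 -1.74] [ 0.3209067  -0.45180932  0.64011095]
grip pt expected px [[258.96289668 202.28408917]
 [259.23123451 157.93419523]
 [258.3027737  267.60022481]]
```

View pics/w1.png

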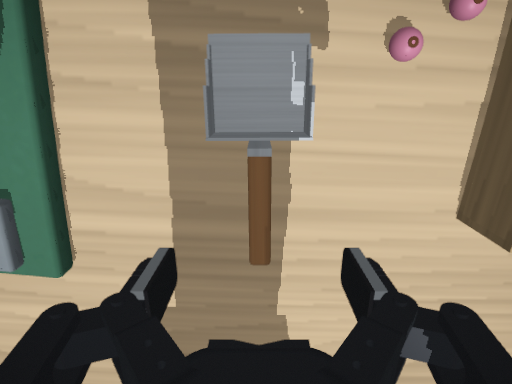

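move_arm(
  moves=[
    [[1,0.001,0,0.04,0,0,0],[1,0.001,0,0.08,0,0,0],[1,0.001,0,0.097,0,0,0],[0,0.001,0,0.097,0,0,0],[0,0.001,0,0.097,0,0,0]],
  ],
  force=110,
)

```text
clock: 2.2
position: [0.4807, -0.0133, 0.0558]
tool_rot: [3.141, -0.001, 0.038]
force: [-0.2, -0.1, 0.3]
grip_width: 0.0587
finger_force: 0.0
```

move_arm(
  moves=[
    [[0,0,0,0,0,0,0],[0,0,0,0,0,0,0],[0,0,0,0,0,0,0],[0,0,0,0,0,0,0]],
  ],
)

```text
clock: 2.6
position: [0.4802, -0.0129, 0.0552]
tool_rot: [3.141, -0.001, 0.038]
force: [-4.3, -0.2, 14.4]
grip_width: 0.0159
finger_force: 107.2
```

move_arm(
  moves=[
    [[0,0,0,-0.03,0,0,0],[0,0,0,-0.06,0,0,0],[0,0,0,-0.1,0,0,0],[0,0,0,-0.1,0,0,0]],
  ],
)

```text
clock: 3.0
position: [0.4819, -0.0128, 0.1587]
tool_rot: [3.141, -0.007, 0.038]
force: [-0.1, 0.2, -2.1]
grip_width: 0.0161
finger_force: 107.9
```

```bash
python3 - <<'E'
from h import *
p=bot.camera_params("wrist");f=bot.grab_frame("wrist")
cv2.imwrite("pics/w2.png",f[:,:,::-1])
s=bot.observe();print(s["clock"],s["position"],s["tool_rot"],s["qpos"].round(2),s["force"],s["moment"])
# expected lip corners/back if rigid, relative to TCP
R=Ro.from_euler("z",s["tool_rot"][2]);g=s["position"]+[0,0,.019]
for q in[(45,46,2),(45,-46,2),(-45,45,42),(-45,-45,42),(-145,0,80)]:
    print(q,proj(p,g+R.apply(np.array(q)/1000-[-.085,0,.072]))[0].round(1))
E
```

```text
3.05 [ 0.48104949 -0.01287323  0.1565406 ] [ 3.14145762 -0.00448132  0.03781338] [ 0.05  0.41 -0.19  2.04  0.12  0.7  -1.74] [ 0.34887167 -0.70258269 -2.28777577] [-0.01328528  0.07299776  0.03716541]
(45, 46, 2) [183.5  13.6]
(45, -46, 2) [336.4  13.6]
(-45, 45, 42) [179.4 175.2]
(-45, -45, 42) [340.6 175.3]
(-145, 0, 80) [259.9 370.4]
```

View pics/w2.png

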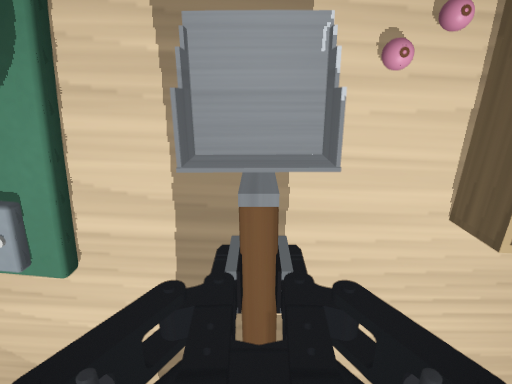

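```bash
cat >> h.py <<'E'
BC=np.array([.5558,-.2956,0]);BY=-.02
TS=np.array([-.086,0,.0555]) # TCP in scoop frame
def scoop(lip,yaw,th):
    "TCP pose for lip at world point, nose-down th deg"
    Rs=Ro.from_euler("ZY",[yaw,np.radians(th)])
    return np.array(lip)+Rs.apply(TS-[.045,0,0]), Rs*Ro.from_euler("x",np.pi)
def inbin(lx,dz,th):
    return scoop(BC+Ro.from_euler("z",BY).apply([lx/1e3,0,(26-.1228*lx+dz)/1e3]),BY,th)
def lipnow():
    s=bot.observe();Rs=Rt(s)*Ro.from_euler("x",np.pi);l=s["position"]-Rs.apply(TS-[.045,0,0])
    b=Ro.from_euler("z",-BY).apply(l-BC)*1e3
    print("t",s["clock"],"lip bin mm",b.round(1),"over floor",(b[2]-26+.1228*b[0]).round(1),"euler ZYX deg",Rs.as_euler("ZYX",degrees=True).round(1),"F",s["force"].round(1),"M",s["moment"].round(2),"w",s["grip_width"].round(4),"q",s["qpos"].round(2))
def bingo(*a):
    P,R=inbin(*a);print(a,P.round(4));go(P,R=R)
E
python3 - <<'E'
from h import *
lipnow();bingo(15,100,0);bingo(15,100,9)
E
```

```text
Traceback (most recent call last):
  File "h.py", line 34, in lipnow
    print("t",s["clock"],"lip bin mm",b.round(1),"over floor",(b[2]-26+.1228*b[0]).round(1),"euler ZYX deg",Rs.as_euler("ZYX",degrees=True).round(1),"F",s["force"].round(1),"M",s["moment"].round(2),"w",s["grip_width"].round(4),"q",s["qpos"].round(2))
                                                                                                                                                                                                          ^^^^^^^^^^^^^^^^^^^^^
AttributeError: 'float' object has no attribute 'round'
```

```bash
sed -i 's/s\["grip_width"\].round(4)/round(float(s["grip_width"]),4)/' h.py
python3 - <<'E'
from h import *
lipnow();bingo(15,100,0);bingo(15,100,9)
E
```

```text
t 3.05 lip bin mm [ 50.6 288.8 101.6] over floor 81.8 euler ZYX deg [ 2.2 -0.3 -0. ] F [ 0.3 -0.7 -2.3] M [-0.01  0.07  0.04] w 0.0157 q [ 0.05  0.41 -0.19  2.04  0.12  0.7  -1.74]
(15, 100, 0) [ 0.4398 -0.2933  0.1797]
shift [-0.0517  0.2787 -0.0233] turn/2pi [ 0.     -0.0007  0.0092] deg 3.3
(15, 100, 9) [ 0.4501 -0.2935  0.1995]
shift [-0.0413  0.2792 -0.0431] turn/2pi [ 0.0007 -0.0257  0.0092] deg 9.8
```

move_arm(
  moves=[
    [[0,0,0.03,-0.02,0,0,0],[0,-0.005,0.075,-0.043,0,0,0],[0,-0.015,0.12,-0.043,0,0,0],[0,-0.025,0.165,-0.043,0,0,0],[0,-0.03,0.21,-0.043,0,0,0]],
  ],
)

```text
clock: 3.55
position: [0.4565, -0.2255, 0.1966]
tool_rot: [-3.141, 0.001, 0.038]
force: [2.1, 0.0, -1.5]
grip_width: 0.0162
finger_force: 108.0
```

move_arm(
  moves=[
    [[0,-0.005,0.035,0,0,-0.008,0.003],[0,-0.011,0.06,0,0,-0.016,0.006],[0,-0.011,0.069,0,0.0007,-0.0257,0.0092],[0,-0.011,0.069,0,0.0007,-0.0257,0.0092]],
  ],
)

```text
clock: 3.95
position: [0.4496, -0.2939, 0.1956]
tool_rot: [-3.141, 0.165, -0.021]
force: [-0.7, 0.4, -1.7]
grip_width: 0.0161
finger_force: 108.0
```

```bash
python3 - <<'E'
from h import *
lipnow()
p=bot.camera_params("wrist");f=bot.grab_frame("wrist")
cv2.imwrite("pics/w3.png",f[:,:,::-1])
b=lambda q:BC+Ro.from_euler("z",BY).apply(np.array(q)/1e3)
print(proj(p,[b((118,61,75)),b((118,-61,75)),b((-118,61,75)),b((-118,-61,75))]))
bingo(15,5,9)
E
```

```text
t 3.95 lip bin mm [ 13.9  -0.6 119.4] over floor 95.1 euler ZYX deg [-1.2  9.4  0. ] F [-0.7  0.4 -1.7] M [ 0.04 -0.16  0.01] w 0.0161 q [ 0.48  0.5  -0.07  1.75  0.11  1.05 -1.24]
[[ 157.70627053 -176.83254703]
 [ 359.91187558 -177.20126144]
 [ 194.35234908  177.21043174]
 [ 323.50066137  177.17413816]]
(15, 5, 9) [ 0.4501 -0.2935  0.1045]
shift [0.0154 0.0006 0.09  ] turn/2pi [-0.0001  0.0009  0.0001] deg 0.3
```

View pics/w3.png

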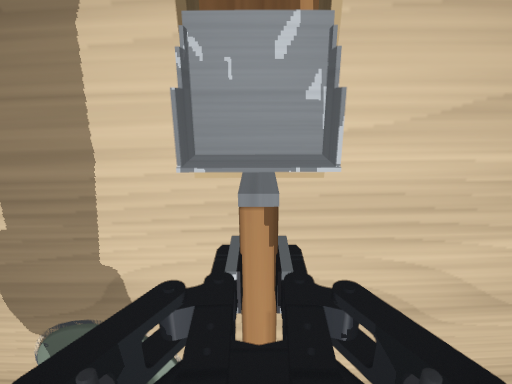

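move_arm(
  moves=[
    [[0,0.007,0,0.035,0,0,0],[0,0.012,0,0.07,0,0,0],[0,0.015,0,0.09,0,0,0],[0,0.015,0,0.09,0,0,0]],
  ],
)

```text
clock: 4.4
position: [0.4483, -0.2915, 0.1036]
tool_rot: [-3.139, 0.165, -0.018]
force: [-0.3, -0.4, -1.4]
grip_width: 0.0161
finger_force: 108.0
```

```bash
python3 - <<'E'
from h import *
lipnow();bingo(17,0,9);bingo(106,0,9)
E
```

```text
t 4.4 lip bin mm [12.6  2.3 27.4] over floor 3.0 euler ZYX deg [-1.   9.4  0.1] F [-0.3 -0.4 -1.4] M [-0.02 -0.17 -0.01] w 0.0161 q [ 0.47  0.62 -0.06  1.82  0.13  0.86 -1.27]
(17, 0, 9) [ 0.4521 -0.2935  0.0992]
shift [0.0046 0.0019 0.0037] turn/2pi [-0.0003  0.0012  0.0003] deg 0.5
(106, 0, 9) [ 0.5411 -0.2953  0.0883]
shift [ 0.0941  0.0021 -0.0001] turn/2pi [-0.0003  0.0012  0.0003] deg 0.5
```

move_arm(
  moves=[
    [[0,0.003,0.002,0.003,0,0,0],[0,0.006,0.002,0.005,0,0,0],[0,0.006,0.002,0.005,0,0,0]],
  ],
)

```text
clock: 4.7
position: [0.4557, -0.2953, 0.1008]
tool_rot: [3.141, 0.16, -0.02]
force: [-0.8, -0.2, -1.2]
grip_width: 0.016
finger_force: 108.0
```

```bash
python3 - <<'E'
from h import *
lipnow();bingo(17,0,9);bingo(60,0,9)
E
```

```text
t 4.7 lip bin mm [20.5 -1.7 25.2] over floor 1.7 euler ZYX deg [-1.1  9.2 -0. ] F [-0.8 -0.2 -1.2] M [ 0.07 -0.17  0.  ] w 0.016 q [ 0.47  0.63 -0.06  1.81  0.13  0.85 -1.27]
(17, 0, 9) [ 0.4521 -0.2935  0.0992]
shift [-0.0034 -0.0017  0.0022] turn/2pi [0.0001 0.0004 0.0001] deg 0.2
(60, 0, 9) [ 0.4951 -0.2944  0.0939]
shift [ 0.0399 -0.0017  0.0005] turn/2pi [0.0001 0.0004 0.0001] deg 0.2
```

Creep down onto the floor, then start forward.

move_arm(
  moves=[
    [[0,0.0,-0.001,0.003,0,0,0],[0,0.002,-0.001,0.004,0,0,0],[0,0.002,-0.001,0.005,0,0,0],[0,0.01,-0.001,0.005,0,0,0]],
  ],
)

```text
clock: 5.1
position: [0.4636, -0.295, 0.0944]
tool_rot: [3.141, 0.161, -0.021]
force: [-5.0, -0.9, 11.5]
grip_width: 0.0159
finger_force: 109.8
```

```bash
python3 - <<'E'
from h import *
lipnow();bingo(60,0,9);bingo(106,0,9)
E
```

```text
t 5.1 lip bin mm [28.1 -1.4 18.6] over floor -3.9 euler ZYX deg [-1.2  9.2 -0.1] F [-5.  -0.9 11.5] M [0.03 0.06 0.01] w 0.0159 q [ 0.46  0.65 -0.06  1.79  0.13  0.85 -1.28]
(60, 0, 9) [ 0.4951 -0.2944  0.0939]
shift [ 0.0312 -0.0012 -0.0046] turn/2pi [ 0.0001  0.0007 -0.0001] deg 0.2
(106, 0, 9) [ 0.5411 -0.2953  0.0883]
shift [ 0.0775 -0.0013 -0.0064] turn/2pi [ 0.0001  0.0007 -0.0001] deg 0.2
```

move_arm(
  moves=[
    [[0,0.008,-0.001,-0.0003,0,0,0],[0,0.016,-0.001,-0.0006,0,0,0],[0,0.024,-0.001,-0.001,0,0,0],[0,0.032,-0.001,-0.0013,0,0,0],[0,0.04,-0.001,-0.0016,0,0,0]],
  ],
)

```text
clock: 5.6
position: [0.5042, -0.2946, 0.0896]
tool_rot: [3.141, 0.161, -0.02]
force: [-4.4, 1.4, 11.1]
grip_width: 0.0158
finger_force: 109.7
```

```bash
python3 - <<'E'
from h import *
lipnow();bingo(106,-4,9)
E
```

```text
t 5.6 lip bin mm [68.8 -0.2 13.9] over floor -3.7 euler ZYX deg [-1.2  9.2 -0.1] F [-4.4  1.4 11.1] M [ 0.02  0.16 -0.01] w 0.0158 q [ 0.44  0.7  -0.06  1.69  0.13  0.9  -1.29]
(106, -4, 9) [ 0.5411 -0.2953  0.0843]
shift [ 0.0373 -0.0001 -0.0006] turn/2pi [ 0.0001  0.0006 -0.0001] deg 0.2
```

move_arm(
  moves=[
    [[0,0.008,0,-0.0003,0,0,0],[0,0.016,0,-0.0006,0,0,0],[0,0.023,0,-0.0009,0,0,0],[0,0.029,0,-0.001,0,0,0],[0,0.034,0,-0.0012,0,0,0]],
  ],
)

```text
clock: 6.1
position: [0.5378, -0.2951, 0.0849]
tool_rot: [3.141, 0.161, -0.02]
force: [-3.4, -0.1, 4.6]
grip_width: 0.016
finger_force: 109.3
```

```bash
python3 - <<'E'
from h import *
lipnow();bingo(106,-4,9)
cv2.imwrite("pics/s2.png",cv2.resize(bot.grab_frame("side")[220:360,150:350,::-1],None,fx=2.5,fy=2.5,interpolation=cv2.INTER_CUBIC)*1)
E
```

```text
t 6.1 lip bin mm [102.4   0.    9.2] over floor -4.3 euler ZYX deg [-1.2  9.2 -0. ] F [-3.4 -0.1  4.6] M [-0.14  0.1  -0.  ] w 0.016 q [ 0.42  0.75 -0.06  1.61  0.12  0.94 -1.3 ]
(106, -4, 9) [ 0.5411 -0.2953  0.0843]
shift [0.0034 0.0001 0.0001] turn/2pi [ 0.0001  0.0006 -0.    ] deg 0.2
```

View pics/s2.png

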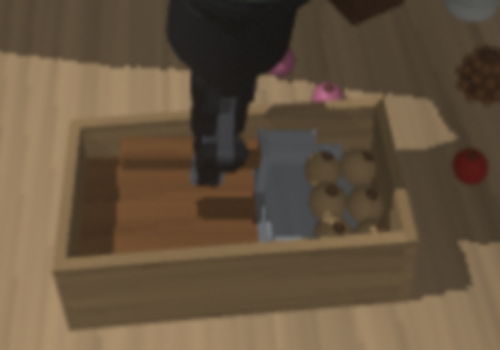

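```bash
python3 - <<'E'
from h import *
s=bot.observe()
for th,x,dz in[(9,105,-4),(3,105,2),(-3,104,9),(-9,103,17),(-15,102,26),(-21,100,36),(-21,60,120)]:
    bingo(x,dz,th)
E
```

```text
(105, -4, 9) [ 0.5401 -0.2953  0.0844]
shift [0.0016 0.0003 0.0001] turn/2pi [0.0001 0.0006 0.    ] deg 0.2
(105, 2, 3) [ 0.5329 -0.2951  0.0774]
shift [-0.0044  0.0003  0.0082] turn/2pi [0.0001 0.0172 0.    ] deg 6.2
(104, 9, -3) [ 0.5261 -0.295   0.0708]
shift [-0.01    0.0003  0.0158] turn/2pi [0.0001 0.0339 0.    ] deg 12.2
(103, 17, -9) [ 0.5207 -0.2949  0.0647]
shift [-0.0143  0.0002  0.0227] turn/2pi [0.0001 0.0506 0.0001] deg 18.2
(102, 26, -15) [ 0.5169 -0.2948  0.0592]
shift [-0.0172  0.0002  0.0288] turn/2pi [0.0001 0.0672 0.0001] deg 24.2
(100, 36, -21) [ 0.5136 -0.2948  0.0546]
shift [-0.0197  0.0002  0.0338] turn/2pi [0.0001 0.0839 0.0001] deg 30.2
(60, 120, -21) [ 0.4736 -0.294   0.1435]
shift [-0.0734  0.0003 -0.0476] turn/2pi [0.0001 0.0839 0.0001] deg 30.2
```

```bash
python3 - <<'E'
from h import *
for th,x,dz in[(9,105,-4),(5,105,3),(0,104,11),(-5,102,21),(-10,101,34),(-10,100,150)]:
    bingo(x,dz,th)
E
```

```text
(105, -4, 9) [ 0.5401 -0.2953  0.0844]
shift [0.0016 0.0003 0.0001] turn/2pi [0.0001 0.0006 0.    ] deg 0.2
(105, 3, 5) [ 0.5351 -0.2952  0.0828]
shift [-0.003   0.0003  0.0025] turn/2pi [0.0001 0.0117 0.    ] deg 4.2
(104, 11, 0) [ 0.5288 -0.2951  0.0797]
shift [-0.0088  0.0003  0.0066] turn/2pi [0.0001 0.0256 0.    ] deg 9.2
(102, 21, -5) [ 0.5225 -0.2949  0.0783]
shift [-0.0148  0.0003  0.009 ] turn/2pi [0.0001 0.0394 0.0001] deg 14.2
(101, 34, -10) [ 0.5182 -0.2948  0.0795]
shift [-0.0192  0.0003  0.0085] turn/2pi [0.0001 0.0533 0.0001] deg 19.2
(100, 150, -10) [ 0.5172 -0.2948  0.1956]
shift [-0.0388  0.0003 -0.106 ] turn/2pi [0.0001 0.0533 0.0001] deg 19.2
```

move_arm(
  moves=[
    [[0,0.002,0,0,0,0,0],[0,-0.003,0,0.0025,0,0.0117,0],[0,-0.009,0,0.0066,0,0.0256,0],[0,-0.015,0,0.009,0,0.0394,0],[0,-0.019,0,0.0085,0,0.0533,0]],
  ],
)

```text
clock: 6.65
position: [0.5166, -0.2943, 0.0792]
tool_rot: [3.141, -0.176, -0.02]
force: [1.3, -1.0, -2.1]
grip_width: 0.0158
finger_force: 108.3
```

```bash
python3 - <<'E'
from h import *
lipnow()
bingo(100,60,-10);bingo(100,150,-10)
im=bot.grab_frame("side");cv2.imwrite("pics/s3.png",im[220:360,150:350,::-1])
E
```

```text
t 6.65 lip bin mm [99.5  0.5 47.5] over floor 33.7 euler ZYX deg [ -1.1 -10.1  -0. ] F [ 1.3 -1.  -2.1] M [-0.05  0.3  -0.01] w 0.0158 q [ 0.58  0.62 -0.17  1.93  0.06  0.44 -1.2 ]
(100, 60, -10) [ 0.5172 -0.2948  0.1056]
shift [ 0.0052  0.0006 -0.026 ] turn/2pi [ 0.0001 -0.0003  0.0001] deg 0.1
(100, 150, -10) [ 0.5172 -0.2948  0.1956]
shift [ 0.021   0.0006 -0.1146] turn/2pi [ 0.0001 -0.0003  0.0001] deg 0.1
```

move_arm(
  moves=[
    [[0,0.003,0,-0.015,0,0,0],[0,0.007,0,-0.037,0,0,0],[0,0.012,0,-0.064,0,0,0],[0,0.016,0,-0.09,0,0,0],[0,0.021,0,-0.115,0,0,0]],
  ],
)

```text
clock: 7.2
position: [0.5178, -0.2943, 0.1971]
tool_rot: [3.142, -0.173, -0.02]
force: [0.1, -0.1, -2.3]
grip_width: 0.016
finger_force: 108.3
```

move_arm(
  moves=[
    [[0,0.002,0,-0.01,0,0.008,0],[0,0.002,0,-0.012,0,0.018,0],[0,0.002,0,-0.012,0,0.025,0],[0,0.002,0,-0.012,0,0.025,0]],
  ],
)

```text
clock: 7.6
position: [0.5167, -0.2947, 0.2079]
tool_rot: [-3.141, -0.33, -0.021]
force: [0.2, -0.4, -2.0]
grip_width: 0.0161
finger_force: 108.4
```

```bash
python3 - <<'E'
from h import *
lipnow()
f=bot.grab_frame("wrist");p=bot.camera_params("wrist");cv2.imwrite("pics/w4.png",f[:,:,::-1])
for th,z in((-19,.20),(30,.13)):
    P,R=scoop((.60,.285,z),.38,th);print(P);go(P,R=R)
E
```

```text
t 7.6 lip bin mm [ 1.028e+02 -1.000e-01  1.979e+02] over floor 184.5 euler ZYX deg [ -1.2 -18.9   0. ] F [ 0.2 -0.4 -2. ] M [-0.    0.69 -0.04] w 0.0161 q [ 0.72  0.4  -0.28  1.95 -0.07  0.52 -1.06]
[0.4681928  0.23235453 0.20982685]
shift [-0.0563 -0.5259 -0.021 ] turn/2pi [ 0.0207  0.0004 -0.0603] deg 23.0
[0.52041406 0.25321237 0.24356441]
shift [ 0.0036 -0.5479 -0.0362] turn/2pi [-0.0064 -0.1338 -0.0654] deg 53.7
```

View pics/w4.png

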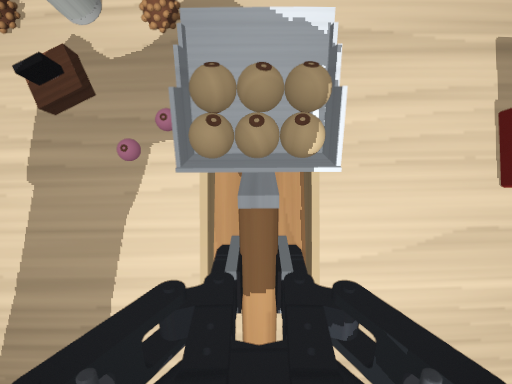

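move_arm(
  moves=[
    [[0,0,-0.012,-0.003,0,0,0],[0,-0.003,-0.035,-0.006,0,0,0],[0,-0.008,-0.065,-0.01,0,0,0],[0,-0.012,-0.1,-0.015,0,0,0],[0,-0.016,-0.135,-0.02,0,0,0]],
  ],
)

```text
clock: 8.15
position: [0.499, -0.157, 0.2221]
tool_rot: [-3.142, -0.33, -0.019]
force: [0.6, 1.1, -1.6]
grip_width: 0.0159
finger_force: 108.3
```

move_arm(
  moves=[
    [[0,-0.004,-0.035,0,0,0,0],[0,-0.008,-0.07,0,0,0,0],[0,-0.012,-0.105,0,0,0,0],[0,-0.016,-0.14,0,0,0,0],[0,-0.02,-0.175,0,0,0,0]],
  ],
)

```text
clock: 8.65
position: [0.4835, 0.0185, 0.2157]
tool_rot: [3.141, -0.331, -0.019]
force: [0.6, 0.3, -1.3]
grip_width: 0.016
finger_force: 108.3
```

move_arm(
  moves=[
    [[0,-0.004,-0.033,0,0.003,0,-0.01],[0,-0.008,-0.065,0,0.007,0,-0.02],[0,-0.012,-0.092,0,0.01,0,-0.03],[0,-0.015,-0.112,0,0.014,0,-0.04],[0,-0.015,-0.122,0,0.017,0,-0.05]],
  ],
)

```text
clock: 9.15
position: [0.4712, 0.1414, 0.2106]
tool_rot: [3.14, -0.33, 0.318]
force: [-0.4, -0.5, -1.9]
grip_width: 0.0159
finger_force: 108.4
```

```bash
python3 - <<'E'
from h import *
lipnow()
for th,z in((-19,.20),(-8,.17),(0,.16),(8,.145),(15,.14),(22,.135),(30,.13),(40,.125)):
    P,R=scoop((.60,.285,z),.38,th);print(th,P.round(3));go(P,R=R)
E
```

```text
t 9.15 lip bin mm [ 40.6 482.3 200.5] over floor 179.5 euler ZYX deg [ 18.2 -18.9  -0.1] F [-0.4 -0.5 -1.9] M [-0.18  0.59 -0.04] w 0.0159 q [-0.16  0.21 -0.31  2.21  0.29  0.41 -1.96]
-19 [0.468 0.232 0.21 ]
shift [ 0.024  -0.0873  0.0089] turn/2pi [ 0.0034  0.0003 -0.0093] deg 3.6
-8 [0.472 0.234 0.207]
shift [ 0.0272 -0.0876  0.0133] turn/2pi [ 0.0025 -0.0302 -0.0096] deg 11.5
0 [0.478 0.236 0.216]
shift [ 0.0361 -0.088   0.0071] turn/2pi [ 0.0018 -0.0525 -0.0097] deg 19.2
8 [0.487 0.24  0.218]
shift [ 0.0455 -0.0886  0.0074] turn/2pi [ 0.0011 -0.0747 -0.0099] deg 27.1
15 [0.496 0.243 0.228]
shift [ 0.0578 -0.0892  0.0018] turn/2pi [ 0.0005 -0.0941 -0.01  ] deg 34.1
22 [0.507 0.248 0.236]
shift [ 0.0712 -0.0899 -0.0021] turn/2pi [-1.000e-04 -1.136e-01 -1.010e-02] deg 41.0
30 [0.52  0.253 0.244]
shift [ 0.088  -0.0908 -0.0048] turn/2pi [-0.0008 -0.1358 -0.0101] deg 49.0
40 [0.54  0.261 0.252]
shift [ 0.1105 -0.0921 -0.0058] turn/2pi [-0.0017 -0.1635 -0.0102] deg 59.0
```

move_arm(
  moves=[
    [[0,0,-0.035,0.001,0,0,0],[0,0,-0.07,0.001,0.003,0,-0.009],[0,0.002,-0.087,0.003,0.003,-0.015,-0.009],[0,0.004,-0.088,0.005,0.0025,-0.03,-0.0096],[0,0.0125,-0.088,-0.001,0.0018,-0.05,-0.0097]],
  ],
)

```text
clock: 9.65
position: [0.4541, 0.2271, 0.2156]
tool_rot: [3.141, -0.01, 0.377]
force: [0.4, -0.2, -2.6]
grip_width: 0.0163
finger_force: 108.3
```

```bash
python3 - <<'E'
from h import *
lipnow()
for th,z in((0,.16),(8,.145),(16,.138),(24,.133),(32,.128),(40,.125)):
    P,R=scoop((.577,.276,z),.38,th);print(th,P.round(3));go(P,R=R)
E
```

```text
t 9.65 lip bin mm [  9.2 571.4 161.4] over floor 136.6 euler ZYX deg [21.6 -0.6 -0. ] F [ 0.4 -0.2 -2.6] M [-0.1   0.16  0.03] w 0.0163 q [-0.28  0.37 -0.39  1.92  0.18  0.88 -1.95]
0 [0.455 0.227 0.216]
shift [0.0013 0.0002 0.0001] turn/2pi [ 0.0001 -0.0016 -0.0005] deg 0.6
8 [0.464 0.231 0.218]
shift [ 0.0103  0.0001 -0.0025] turn/2pi [ 0.0001 -0.0239 -0.0005] deg 8.6
16 [0.474 0.235 0.227]
shift [ 0.0218  0.0001 -0.0116] turn/2pi [ 0.0001 -0.0461 -0.0005] deg 16.6
24 [0.487 0.24  0.237]
shift [ 0.0354  0.0001 -0.021 ] turn/2pi [ 0.     -0.0683 -0.0005] deg 24.6
32 [0.501 0.246 0.244]
shift [ 0.0509  0.     -0.0284] turn/2pi [ 0.     -0.0905 -0.0005] deg 32.6
40 [0.517 0.252 0.252]
shift [ 0.068  -0.     -0.0354] turn/2pi [-0.     -0.1127 -0.0005] deg 40.6
```

move_arm(
  moves=[
    [[0,0.01,0,-0.0025,0,-0.0235,0],[0,0.022,0,-0.0116,0,-0.046,0],[0,0.035,0,-0.021,0,-0.068,0],[0,0.051,0,-0.0284,0,-0.09,0],[0,0.068,0,-0.0354,0,-0.1127,0]],
  ],
)

```text
clock: 10.15
position: [0.5182, 0.2512, 0.2525]
tool_rot: [3.138, 0.687, 0.372]
force: [0.2, 0.3, -0.5]
grip_width: 0.0159
finger_force: 108.5
```

move_arm(
  moves=[
    [[0,0,0,0,0,0,0],[0,0,0,0,0,0,0],[0,0,0,0,0,0,0],[0,0,0,0,0,0,0],[0,0,0,0,0,0,0]],
  ],
)

```text
clock: 10.65
position: [0.5175, 0.25, 0.2529]
tool_rot: [3.14, 0.68, 0.373]
force: [-0.2, -0.5, -0.8]
grip_width: 0.0161
finger_force: 108.5
```

```bash
python3 - <<'E'
from h import *
lipnow()
f=bot.grab_frame("wrist");cv2.imwrite("pics/w5.png",f[:,:,::-1])
h=cv2.cvtColor(f,cv2.COLOR_RGB2HSV);o=cv2.cvtColor(cv2.imread("pics/w4.png"),cv2.COLOR_BGR2HSV)
print("bead hsv",[o[y,x].tolist() for x,y in((205,95),(260,98),(310,90),(212,140))])
for nm,q in(("w4",o),("now",h)):
    m=cv2.inRange(q,(10,50,50),(30,160,200))[0:175,175:340]
    print(nm,cv2.countNonZero(m),cv2.connectedComponentsWithStats(m)[2][1:6].tolist())
T=bot.grab_frame("top");cv2.imwrite("pics/t5.png",T[:,:,::-1])
E
```

```text
t 10.65 lip bin mm [ 12.7 570.3 127.4] over floor 102.9 euler ZYX deg [21.4 39.  -0.1] F [-0.2 -0.5 -0.8] M [ 0.31 -0.76 -0.01] w 0.0161 q [-0.34  0.85 -0.33  1.13  0.08  1.85 -1.85]
bead hsv [[18, 93, 142], [18, 91, 137], [18, 91, 146], [18, 92, 156]]
w4 10954 [[0, 0, 69, 44, 570], [77, 6, 9, 1, 9], [163, 32, 2, 3, 6], [163, 36, 2, 3, 6], [14, 61, 143, 97, 10142]]
now 169 [[108, 172, 57, 3, 162], [66, 174, 1, 1, 1], [101, 174, 6, 1, 6]]
```

move_arm(
  moves=[
    [[0,-0.012,0,-0.025,0,0.022,0],[0,-0.02,0,-0.035,0,0.044,0],[0,-0.025,0,-0.04,0,0.066,0],[0,-0.03,0,-0.04,0,0.088,0],[0,-0.035,0,-0.04,0,0.11,0]],
  ],
)

```text
clock: 11.25
position: [0.5158, 0.2493, 0.3058]
tool_rot: [3.141, -0.016, 0.374]
force: [1.8, 0.4, -1.8]
grip_width: 0.0157
finger_force: 108.4
```

```bash
python3 - <<'E'
from h import *
lipnow()
go((0.4805,-0.013,.16),(np.pi,0,.038))
E
```

```text
t 11.25 lip bin mm [ 70.9 594.6 252.4] over floor 235.1 euler ZYX deg [21.4 -0.9 -0. ] F [ 1.8  0.4 -1.8] M [ 0.04 -0.05 -0.02] w 0.0157 q [-0.28  0.38 -0.38  1.65  0.16  1.13 -1.89]
shift [-0.1309  0.2313  0.1439] turn/2pi [-0.0004 -0.0025  0.0534] deg 19.2
```

move_arm(
  moves=[
    [[0,-0.022,0.038,0,0,0,0],[0,-0.044,0.077,0,0,0,0],[0,-0.066,0.115,0.015,0,0,0],[0,-0.088,0.154,0.03,0,0,0],[0,-0.109,0.193,0.045,0,0,0]],
  ],
)

```text
clock: 11.75
position: [0.4843, 0.0282, 0.2588]
tool_rot: [3.14, -0.01, 0.373]
force: [1.6, -0.6, -1.9]
grip_width: 0.016
finger_force: 108.5
```

move_arm(
  moves=[
    [[0,-0.012,0.02,0.03,0,-0.001,0.02],[0,-0.022,0.038,0.06,0,-0.002,0.04],[0,-0.022,0.038,0.09,0,-0.0025,0.0534],[0,-0.022,0.038,0.099,0,-0.0025,0.0534],[0,-0.022,0.038,0.099,0,-0.0025,0.0534]],
  ],
)

```text
clock: 12.25
position: [0.4789, -0.0126, 0.1592]
tool_rot: [3.142, 0.009, 0.041]
force: [1.1, 0.3, -0.8]
grip_width: 0.0158
finger_force: 108.4
```

```bash
python3 - <<'E'
from h import *
lipnow()
go((0.4805,-0.013,.0565),(np.pi,0,.038))
for n in("top","side"): cv2.imwrite(f"pics/{n}6.png",bot.grab_frame(n)[:,:,::-1])
t=cv2.imread("pics/top6.png")[150:240,88:178];o=cv2.imread("pics/top0.png")[150:240,88:178]
m=cv2.inRange(cv2.cvtColor(t,cv2.COLOR_BGR2HSV),(8,40,20),(30,255,255))
cm=np.zeros_like(m);cv2.circle(cm,(43,42),36,255,-1);m&=cm
print("bowl beads px",cv2.countNonZero(m));k,l,st,c=cv2.connectedComponentsWithStats(m)
print([(a.tolist(),b.round().tolist()) for a,b in zip(st[1:],c[1:]) if a[4]>5])
print("at t0",cv2.countNonZero(cv2.inRange(cv2.cvtColor(o,cv2.COLOR_BGR2HSV),(8,40,20),(30,255,255))&cm))
E
```

```text
t 12.25 lip bin mm [ 47.8 289.4 102.6] over floor 82.5 euler ZYX deg [ 2.4  0.5 -0. ] F [ 1.1  0.3 -0.8] M [-0.02  0.06 -0.01] w 0.0158 q [ 0.07  0.41 -0.21  2.03  0.12  0.73 -1.75]
shift [0.0024 0.0004 0.1027] turn/2pi [0.     0.0014 0.0005] deg 0.5
bowl beads px 666
[([37, 18, 24, 16, 220], [49.0, 25.0]), ([27, 25, 12, 12, 111], [32.0, 31.0]), ([30, 39, 12, 12, 113], [35.0, 44.0]), ([65, 40, 12, 12, 108], [71.0, 46.0]), ([25, 55, 13, 12, 114], [31.0, 60.0])]
at t0 0
```

move_arm(
  moves=[
    [[0,0.001,0,0.035,0,0.0014,0],[0,0.002,0,0.07,0,0.0014,0],[0,0.002,0,0.092,0,0.0014,0],[0,0.002,0,0.1,0,0.0014,0],[0,0.002,0,0.103,0,0.0014,0]],
  ],
)

```text
clock: 12.85
position: [0.4811, -0.0128, 0.057]
tool_rot: [3.141, -0.002, 0.039]
force: [0.4, 0.1, -0.7]
grip_width: 0.0157
finger_force: 108.4
```

move_arm(
  moves=[
    [[0,0,0,0.001,0,0,0],[0,0,0,0.001,0,0,0]],
  ],
)

```text
clock: 13.05
position: [0.4814, -0.013, 0.0566]
tool_rot: [3.141, -0.003, 0.038]
force: [-0.1, 0.6, -1.7]
grip_width: 0.0161
finger_force: 108.4
```

move_arm(
  moves=[
    [[0,0,0,0.0015,0,0,0],[0,0,0,0.002,0,0,0]],
  ],
)

```text
clock: 13.25
position: [0.4806, -0.0131, 0.0542]
tool_rot: [3.141, -0.002, 0.038]
force: [-7.8, -0.2, 19.5]
grip_width: 0.0157
finger_force: 111.4
```

move_arm(
  moves=[
    [[1,0,0,0,0,0,0],[1,0,0,0,0,0,0],[1,0,0,0,0,0,0],[1,0,0,0,0,0,0],[1,0,0,0,0,0,0]],
  ],
)

```text
clock: 13.75
position: [0.4806, -0.0131, 0.0535]
tool_rot: [3.141, -0.002, 0.038]
force: [-0.8, 0.4, -0.3]
grip_width: 0.0852
finger_force: 0.0
```

move_arm(
  moves=[
    [[1,0,0,-0.03,0,0,0],[1,0,0,-0.07,0,0,0],[1,0,0,-0.11,0,0,0],[1,0,0,-0.15,0,0,0],[1,0,0,-0.15,0,0,0]],
  ],
)

```text
clock: 14.25
position: [0.4825, -0.013, 0.208]
tool_rot: [3.141, -0.009, 0.038]
force: [0.8, 0.0, -0.1]
grip_width: 0.085
finger_force: 0.0
```

```bash
python3 - <<'E'
from h import *
np.set_printoptions(precision=4,suppress=True)
lipnow()
p=bot.camera_params("wrist");f=bot.grab_frame("wrist")
cv2.imwrite("pics/w7.png",f[:,:,::-1])
print("key expected px",proj(p,[(.695,-.046,.066)]))
go((.65,-.046,.20),(np.pi,0,.41+np.pi/2))
E
```

```text
t 14.25 lip bin mm [ 52.3 288.7 153.6] over floor 134.0 euler ZYX deg [ 2.2 -0.5 -0. ] F [ 0.8  0.  -0.1] M [ 0.02 -0.06  0.04] w 0.085 q [ 0.08  0.33 -0.23  1.99  0.1   0.82 -1.73]
key expected px [[309.4107 -66.6602]]
shift [0.1671 0.0392 0.0066] turn/2pi [ 0.001  -0.0005 -0.3093] deg 111.3
```

move_arm(
  moves=[
    [[1,0.04,0.008,0.0,0,0,-0.022],[1,0.085,0.016,0,0,0,-0.044],[1,0.13,0.025,0,0,0,-0.067],[1,0.175,0.034,0,0,0,-0.09],[1,0.212,0.041,0.007,0,0,-0.112]],
  ],
)

```text
clock: 14.8
position: [0.6957, -0.0466, 0.1957]
tool_rot: [3.141, -0.001, 0.747]
force: [0.5, 1.2, 0.2]
grip_width: 0.0851
finger_force: 0.0
```

move_arm(
  moves=[
    [[1,0,0,0,0,0,-0.022],[1,0,0,0,0,0,-0.045],[1,0,0,0,0,0,-0.067],[1,0,0,0,0,0,-0.09],[1,0,0,0,0,0,-0.112]],
  ],
)

```text
clock: 15.3
position: [0.6933, -0.0458, 0.195]
tool_rot: [-3.141, 0.0, 1.452]
force: [-0.2, -0.3, -0.0]
grip_width: 0.0854
finger_force: 0.0
```

move_arm(
  moves=[
    [[1,0,0,0,0,0,-0.022],[1,0,0,0,0,0,-0.045],[1,0,0,0,0,0,-0.067],[1,0,0,0,0,0,-0.085],[1,0,0,0,0,0,-0.085]],
  ],
)

```text
clock: 15.8
position: [0.6933, -0.046, 0.1951]
tool_rot: [-3.141, -0.001, 1.982]
force: [0.7, -0.1, -0.6]
grip_width: 0.0855
finger_force: 0.0
```

```bash
cat > k.py <<'E'
from h import *
np.set_printoptions(precision=4,suppress=True)
s=bot.observe();p=bot.camera_params("wrist");f=bot.grab_frame("wrist")
cv2.imwrite("pics/w8.png",f[:,:,::-1])
print(s["clock"],s["position"],s["tool_rot"],s["qpos"].round(2))
e=proj(p,[(.695,-.046,.066)])[0];print("key exp",e, "stand exp",proj(p,[(.695,-.046,.03)])[0])
x0,y0=np.maximum((e-60).astype(int),0)
q=f[y0:y0+120,x0:x0+120]
m=(q.max(2)<40).astype(np.uint8);k,l,st,c=cv2.connectedComponentsWithStats(m)
for i in range(1,k):
    if st[i,4]>100:
        pts=(np.argwhere(l==i)[:,::-1]+[x0,y0]).astype(np.float32);r=cv2.minAreaRect(pts);b=cv2.boxPoints(r)
        print(st[i]+[x0,y0,0,0,0],r,"\n",np.c_[b,plane(p,b,.066)],plane(p,[r[0]],.066))
hsv=cv2.cvtColor(f,cv2.COLOR_RGB2HSV);print([hsv[int(e[1])+dy,int(e[0])+dx].tolist() for dx,dy in((0,0),(30,0),(-30,0),(0,30),(0,-30))])
E
python3 k.py
```

```text
15.8 [ 0.6933 -0.046   0.1951] [-3.1413 -0.0006  1.9817] [ 0.35  0.74 -0.63  1.41  0.45  1.14  0.07]
key exp [260.2347 185.0811] stand exp [260.059  175.5418]
[257 161  10  40 393] ((261.5, 180.5), (39.0, 9.0), 90.0) 
 [[257.     161.       0.6825  -0.0252   0.066 ]
 [266.     161.       0.6904  -0.0218   0.066 ]
 [266.     200.       0.7065  -0.0579   0.066 ]
 [257.     200.       0.6983  -0.0615   0.066 ]] [[ 0.6943 -0.0412  0.066 ]]
[[150, 9, 27], [17, 77, 142], [18, 75, 160], [17, 78, 151], [9, 134, 82]]
```

```bash
python3 - <<'E'
from h import *
go((.6953,-.0435,.038),(np.pi,0,.411+np.pi/2))
E
```

```text
shift [0.0014 0.0027 0.1574] turn/2pi [ 0.     -0.0001 -0.0007] deg 0.3
```

move_arm(
  moves=[
    [[1,0.001,0.0022,0.04,0,0,0],[1,0.001,0.0022,0.085,0,0,0],[1,0.001,0.0022,0.13,0,0,0],[1,0.001,0.0022,0.157,0,0,0],[1,0.001,0.0022,0.157,0,0,0]],
  ],
  force=50,
)

```text
clock: 16.35
position: [0.6931, -0.044, 0.0353]
tool_rot: [-3.137, -0.002, 1.977]
force: [-0.6, 0.8, 0.3]
grip_width: 0.0853
finger_force: 0.0
```

move_arm(
  moves=[
    [[0,0,0,0,0,0,0],[0,0,0,0,0,0,0],[0,0,0,0,0,0,0],[0,0,0,0,0,0,0],[0,0,0,0,0,0,0]],
  ],
)

```text
clock: 16.85
position: [0.696, -0.0443, 0.0405]
tool_rot: [3.139, 0.001, 1.979]
force: [-0.2, -0.3, 0.4]
grip_width: 0.0121
finger_force: 0.0
```

move_arm(
  moves=[
    [[0,0,0,0,0,0,0],[0,0,0,0,0,0,0],[0,0,0,0,0,0,0]],
  ],
)

```text
clock: 17.15
position: [0.696, -0.0443, 0.0405]
tool_rot: [3.14, 0.001, 1.979]
force: [-1.3, -0.1, 6.8]
grip_width: 0.0093
finger_force: 49.3
```

move_arm(
  moves=[
    [[0,0,0,-0.015,0,0,0],[0,0,0,-0.03,0,0,0],[0,0,0,-0.05,0,0,0],[0,0,0,-0.09,0,0,0],[0,0,0,-0.13,0,0,0]],
  ],
)

```text
clock: 17.65
position: [0.6953, -0.044, 0.1723]
tool_rot: [3.14, 0.001, 1.98]
force: [0.5, -0.5, 0.7]
grip_width: 0.009
finger_force: 48.7
```

```bash
python3 - <<'E'
from h import *
s=bot.observe();print(s["position"],s["tool_rot"],s["force"].round(1),s["grip_width"],s["finger_force"],s["qpos"].round(2))
cv2.imwrite("pics/side9.png",bot.grab_frame("side")[:,:,::-1])
go((.4203,.294,.25),(np.pi,0,-.05+np.pi/2))
E
```

```text
[ 0.695266   -0.04402178  0.17228309] [3.14008183e+00 6.18651610e-04 1.97972158e+00] [ 0.5 -0.5  0.7] 0.008968646919112776 48.730512857437134 [ 0.34  0.76 -0.62  1.42  0.47  1.1   0.05]
shift [ 0.4199 -0.12   -0.073 ] turn/2pi [0.0016 0.0003 0.073 ] deg 26.3
```

move_arm(
  moves=[
    [[0,0.03,-0.009,-0.025,0,0,0],[0,0.07,-0.02,-0.045,0,0,0],[0,0.113,-0.032,-0.055,0,0,0],[0,0.156,-0.044,-0.065,0,0,0],[0,0.2,-0.057,-0.073,0,0,0]],
  ],
)

```text
clock: 18.2
position: [0.5625, 0.118, 0.2444]
tool_rot: [3.139, 0.002, 1.979]
force: [0.1, 1.0, -0.4]
grip_width: 0.009
finger_force: 48.8
```

move_arm(
  moves=[
    [[0,0.045,-0.013,0,0,0,0.015],[0,0.09,-0.026,0,0,0,0.03],[0,0.135,-0.038,0,0,0,0.045],[0,0.18,-0.051,0,0,0,0.06],[0,0.22,-0.063,0,0,0,0.073]],
  ],
)

```text
clock: 18.7
position: [0.4167, 0.2953, 0.2436]
tool_rot: [3.138, -0.001, 1.518]
force: [1.1, 0.9, -1.2]
grip_width: 0.0092
finger_force: 48.7
```

```bash
python3 - <<'E'
from h import *
np.set_printoptions(precision=4,suppress=True)
s=bot.observe();p=bot.camera_params("wrist");f=bot.grab_frame("wrist");print(s["clock"],s["position"],s["tool_rot"],s["qpos"].round(2),s["grip_width"])
cv2.imwrite("pics/w10.png",f[:,:,::-1]);T=bot.camera_params("top");t=bot.grab_frame("top");cv2.imwrite("pics/t10.png",t[:,:,::-1])
print("wrist: slot",proj(p,[(.4203,.294,.081)]),"key tip",proj(p,[s["position"]-[0,0,.0345]]),"head top",proj(p,[s["position"]+[0,0,.0255]]))
c=np.zeros((384*1,800,3),np.uint8)
E
python3 - <<'E'
import cv2,numpy as np
w=cv2.imread("pics/w10.png")
cv2.imwrite("pics/w10c.png",cv2.convertScaleAbs(cv2.resize(w[100:300,140:380],None,fx=3,fy=3,interpolation=cv2.INTER_CUBIC),alpha=1.4))
E
```

```text
18.7 [0.4167 0.2953 0.2436] [ 3.1385 -0.0007  1.5178] [-0.21  0.39 -0.68  1.86  0.29  0.99 -1.07] 0.009183292182206005
wrist: slot [[261.9158 176.3863]] key tip [[259.0601 225.0282]] head top [[259.6177 278.3917]]
```

View pics/w10c.png

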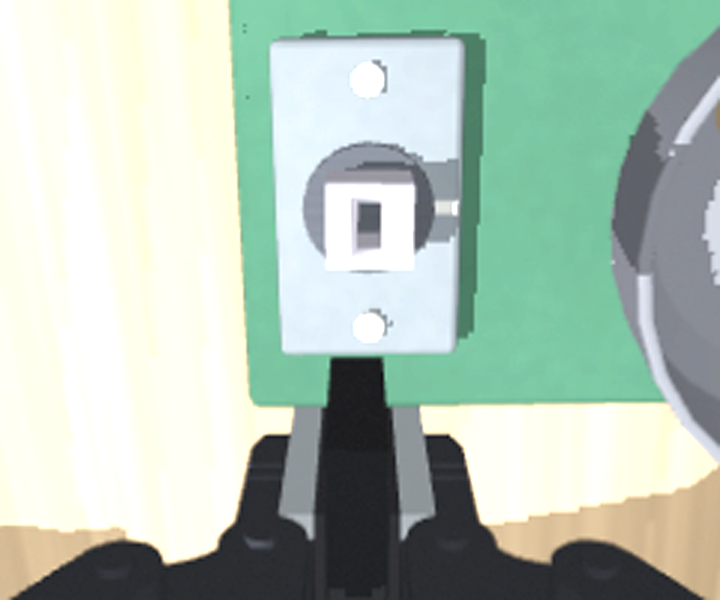

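```bash
cat > b.py <<'E'
from h import *
import sys
np.set_printoptions(precision=4,suppress=True)
def slot(f,p,e):
    x0,y0=(np.array(e)-35).astype(int);g=cv2.resize(f[y0:y0+70,x0:x0+70],None,fx=4,fy=4,interpolation=cv2.INTER_CUBIC)
    mn=g.min(2);m=(mn>np.percentile(mn,50)*0+175).astype(np.uint8)
    k,l,st,c=cv2.connectedComponentsWithStats(m)
    for i in range(1,k):
        if st[i,4]>1500:
            pts=((np.argwhere(l==i)[:,::-1]+.5)/4-.5+[x0,y0]).astype(np.float32);r=cv2.minAreaRect(pts);b=cv2.boxPoints(r)
            w=plane(p,b,.081);d=w[1]-w[0];print(st[i],r,"ctr",plane(p,[r[0]],.081)[0],"sides",np.linalg.norm(w[1]-w[0]),np.linalg.norm(w[2]-w[1]),"yaw mod90",(np.arctan2(d[1],d[0])+np.pi/4)%(np.pi/2)-np.pi/4)
if __name__=="__main__":
    from collections import Counter
    s=bot.observe();p=bot.camera_params("wrist");f=cv2.imread("pics/w10.png")[:,:,::-1]
    print([f[int(100+226/3),int(140+x/3)].tolist() for x in(300,335,345,370,405)])
    slot(f,p,(263,175))
    Rz=Rt(s)
    for dx in(-.004,0,.004):
        print(dx,[proj(p,[s["position"]+Rz.apply([.017+dx,0,z])])[0].round(1).tolist() for z in(.0105,-.0255)])
E
python3 b.py
```

```text
[[167, 178, 184], [207, 204, 215], [204, 203, 214], [65, 68, 74], [201, 200, 211]]
[   82    86   119   115 10214] ((262.875, 175.375), (28.5, 29.5), 90.0) ctr [0.4192 0.2982 0.081 ] sides 0.0317011836816993 0.032166481248596786 yaw mod90 -0.04577060428015378
-0.004 [[259.3, 222.0], [259.4, 254.3]]
0 [[259.3, 215.6], [259.5, 246.6]]
0.004 [[259.3, 209.1], [259.5, 238.7]]
```

```bash
python3 - <<'E'
from h import *
go((.4197,.298,.145),(np.pi,0,1.525))
E
```

```text
shift [-0.0002  0.0049  0.099 ] turn/2pi [ 0.0004 -0.0003  0.    ] deg 0.2
```

move_arm(
  moves=[
    [[0,0,0.002,0.03,0,0,0],[0,0,0.005,0.065,0,0,0],[0,0,0.005,0.09,0,0,0],[0,0,0.005,0.099,0,0,0],[0,0,0.005,0.099,0,0,0]],
  ],
)

```text
clock: 19.3
position: [0.4234, 0.2932, 0.1433]
tool_rot: [3.141, 0.001, 1.521]
force: [-0.2, -0.3, 0.1]
grip_width: 0.0098
finger_force: 48.8
```

```bash
python3 - <<'E'
from b import *
s=bot.observe();p=bot.camera_params("wrist");f=bot.grab_frame("wrist");cv2.imwrite("pics/w11.png",f[:,:,::-1])
print(s["clock"],s["position"],s["tool_rot"],s["force"].round(1),s["qpos"].round(2))
e=proj(p,[(.4197,.296,.081)])[0];print(e,"tip",proj(p,[s["position"]-[0,0,.0345]]))
slot(f,p,e)
S=bot.camera_params("side");q=bot.grab_frame("side");cv2.imwrite("pics/s11.png",q[:,:,::-1])
# dark slot/head extents along central column
c=int(round(e[0]));print("col",c,f[140:240:3,c].max(1).tolist());r=int(e[1])-10;print("row",r,f[r,c-30:c+30:2].max(1).tolist())
go((.4197,.298,.118),(np.pi,0,1.525))
E
```

```text
19.3 [0.4234 0.2932 0.1433] [3.1407 0.0006 1.5213] [-0.2 -0.3  0.1] [-0.27  0.53 -0.61  1.95  0.42  0.79 -1.16]
[254.0312 206.2088] tip [[259.1756 224.9293]]
[   66    67   170   159 18002] ((256.25, 207.12498474121094), (42.24999237060547, 39.49999237060547), 0.0) ctr [0.4213 0.2952 0.081 ] sides 0.032182906925665354 0.03133175620001653 yaw mod90 -0.07520493634573366
col 254 [236, 229, 183, 181, 181, 181, 182, 185, 178, 120, 119, 119, 74, 115, 117, 117, 209, 210, 179, 75, 72, 74, 101, 117, 117, 119, 170, 23, 24, 22, 22, 22, 24, 22]
row 196 [187, 144, 121, 120, 121, 121, 210, 213, 213, 212, 212, 213, 164, 180, 75, 74, 74, 74, 74, 155, 212, 211, 212, 211, 211, 211, 211, 122, 74, 75]
shift [ 0.0041 -0.0046  0.0266] turn/2pi [ 0.0004 -0.0001 -0.0006] deg 0.3
```

move_arm(
  moves=[
    [[0,0.003,-0.002,0.006,0,0,0],[0,0.004,-0.0027,0.013,0,0,0],[0,0.004,-0.0027,0.02,0,0,0],[0,0.004,-0.0027,0.026,0,0,0],[0,0.004,-0.0027,0.026,0,0,0]],
  ],
)

```text
clock: 19.9
position: [0.4206, 0.2971, 0.1164]
tool_rot: [3.141, 0.001, 1.521]
force: [0.2, -0.1, 0.1]
grip_width: 0.0091
finger_force: 48.8
```

move_arm(
  moves=[
    [[0,0,0,0.003,0,0,0],[0,0,0,0.006,0,0,0],[0,0,0,0.008,0,0,0]],
  ],
)

```text
clock: 20.2
position: [0.421, 0.2974, 0.1091]
tool_rot: [3.14, 0.0, 1.521]
force: [0.1, 0.1, -0.7]
grip_width: 0.0094
finger_force: 48.8
```

```bash
python3 - <<'E'
from b import *
s=bot.observe();p=bot.camera_params("wrist");f=bot.grab_frame("wrist");cv2.imwrite("pics/w12.png",f[:,:,::-1])
for i in range(3):
    s=bot.observe();print(s["clock"],s["position"],s["tool_rot"],s["force"].round(1),s["moment"].round(2),s["qpos"].round(2));bot.grab_frame("side")
e=proj(p,[(.4213,.2952,.081)])[0];slot(f,p,e)
E
```

```text
20.25 [0.421  0.2973 0.1089] [3.1403 0.0004 1.5208] [-0.3 -0.6 -1. ] [-0.   -0.01  0.01] [-0.3   0.58 -0.57  1.97  0.47  0.72 -1.21]
20.3 [0.421  0.2973 0.1091] [3.1403 0.0004 1.5208] [ 0.6 -0.1 -1.1] [ 0.    0.   -0.01] [-0.3   0.58 -0.57  1.97  0.47  0.72 -1.21]
20.35 [0.421  0.2974 0.1092] [3.1402 0.0003 1.5209] [-0.1 -0.1 -0.5] [-0.07 -0.02 -0.01] [-0.3   0.58 -0.57  1.97  0.47  0.72 -1.21]
[  45   52  139  135 7756] ((252.3634033203125, 226.11941528320312), (33.507564544677734, 34.488224029541016), 89.11859893798828) ctr [0.4168 0.2998 0.081 ] sides 0.021853669900475995 0.023781432301845654 yaw mod90 -0.03362268516021427
```

move_arm(
  moves=[
    [[0,0,0,0.003,0,0,0],[0,0,0,0.006,0,0,0],[0,0,0,0.009,0,0,0],[0,0,0,0.012,0,0,0]],
  ],
)

```text
clock: 20.8
position: [0.421, 0.2974, 0.097]
tool_rot: [3.14, 0.0, 1.521]
force: [-0.0, 0.4, 0.4]
grip_width: 0.0092
finger_force: 48.8
```

move_arm(
  moves=[
    [[0,0,0,0.002,0,0,0],[0,0,0,0.004,0,0,0],[0,0,0,0.0045,0,0,0]],
  ],
)

```text
clock: 21.1
position: [0.421, 0.2974, 0.0926]
tool_rot: [3.14, 0.0, 1.521]
force: [-0.1, 0.4, 0.1]
grip_width: 0.0088
finger_force: 48.8
```

Smooth. Press until the head seats.

move_arm(
  moves=[
    [[0,0,0,0.001,0,0,0],[0,0,0,0.002,0,0,0],[0,0,0,0.002,0,0,0]],
  ],
)

```text
clock: 21.4
position: [0.4212, 0.2976, 0.0914]
tool_rot: [3.139, 0.0, 1.521]
force: [-3.2, -1.7, 11.9]
grip_width: 0.0095
finger_force: 50.8
```

move_arm(
  moves=[
    [[0,0,0.0002,-0.0003,0,0,0.018],[0,0,0.0004,-0.0005,0,0,0.036],[0,-0.0001,0.0007,-0.0005,0,0,0.054],[0,-0.0002,0.0009,-0.0005,0,0,0.072],[0,-0.0003,0.0011,-0.0005,0,0,0.09]],
  ],
)

```text
clock: 21.9
position: [0.4231, 0.2966, 0.0915]
tool_rot: [3.139, -0.001, 0.95]
force: [4.9, -3.6, 0.4]
grip_width: 0.009
finger_force: 49.0
```

```bash
python3 - <<'E'
from h import *
s=bot.observe();print(s["clock"],s["position"],s["tool_rot"],s["force"].round(1),s["moment"].round(2),s["qpos"].round(2),s["grip_width"])
E
```

```text
21.9 [0.42305673 0.29660662 0.09152928] [ 3.13899266e+00 -1.27581970e-03  9.50107595e-01] [ 4.9 -3.6  0.4] [-0.82 -1.21  0.04] [-0.42  0.58 -0.41  1.98  0.37  0.65 -1.69] 0.00898727179627815
```

move_arm(
  moves=[
    [[0,0,0.0006,0,0,0,0.018],[0,0,0.0009,0,0,0,0.036],[0,-0.0001,0.0012,0,0,0,0.054],[0,-0.0002,0.0014,0,0,0,0.072],[0,-0.0003,0.0016,0,0,0,0.09]],
  ],
)

```text
clock: 22.4
position: [0.424, 0.2955, 0.0915]
tool_rot: [3.14, -0.002, 0.385]
force: [2.8, -3.4, -0.4]
grip_width: 0.0094
finger_force: 49.1
```

```bash
python3 - <<'E'
from h import *
s=bot.observe();print(s["clock"],s["position"],s["tool_rot"],s["force"].round(1),s["moment"].round(2),s["qpos"].round(2),s["grip_width"])
E
```

```text
22.4 [0.42404466 0.29546787 0.09152455] [ 3.14019076e+00 -2.25783591e-03  3.84621481e-01] [ 2.8 -3.4 -0.4] [-0.9  -0.93  0.07] [-0.53  0.57 -0.26  1.99  0.24  0.62 -2.14] 0.009423881772158712
```

move_arm(
  moves=[
    [[0,0,0.0003,0,0,0,0.012],[0,0,0.0006,0,0,0,0.024],[0,0,0.0008,0,0,0,0.036],[0,0,0.0008,0,0,0,0.036]],
  ],
)

```text
clock: 22.8
position: [0.4242, 0.2949, 0.0915]
tool_rot: [3.141, -0.002, 0.162]
force: [3.7, -3.2, 2.8]
grip_width: 0.0087
finger_force: 49.2
```

```bash
python3 - <<'E'
from h import *
s=bot.observe();print(s["clock"],s["position"],s["tool_rot"],s["force"].round(1),s["moment"].round(2),s["qpos"].round(3),s["grip_width"])
E
```

```text
22.8 [0.4241672  0.29490953 0.09152556] [ 3.14074805e+00 -2.47382428e-03  1.61952109e-01] [ 3.7 -3.2  2.8] [-0.88 -1.02  0.  ] [-0.575  0.561 -0.198  1.991  0.189  0.605 -2.308] 0.008716663217188857
```

move_arm(
  moves=[
    [[0,0,0.0001,0,0,0,0.008],[0,0,0.0002,0,0,0,0.016],[0,0,0.0002,0,0,0,0.016]],
  ],
)

```text
clock: 23.1
position: [0.4241, 0.2946, 0.0915]
tool_rot: [3.141, -0.002, 0.064]
force: [4.4, -4.4, 2.9]
grip_width: 0.0091
finger_force: 49.4
```

```bash
python3 - <<'E'
from b import *
s=bot.observe();print(s["clock"],s["position"],s["tool_rot"],s["force"].round(1),s["moment"].round(2),s["qpos"].round(3),s["grip_width"])
E
```

```text
23.1 [0.4241 0.2946 0.0915] [ 3.1409 -0.0023  0.0636] [ 4.4 -4.4  2.9] [-0.91 -0.94  0.02] [-0.595  0.559 -0.172  1.992  0.164  0.602 -2.384] 0.009117126944781038
```

move_arm(
  moves=[
    [[0,0,0.0001,0,0,0,0.006],[0,0,0.0001,0,0,0,0.012],[0,0,0.0001,0,0,0,0.012]],
  ],
)

```text
clock: 23.4
position: [0.424, 0.2944, 0.0915]
tool_rot: [3.141, -0.002, -0.011]
force: [3.6, -5.2, 5.3]
grip_width: 0.0097
finger_force: 49.7
```

```bash
python3 - <<'E'
from b import *
s=bot.observe();print(s["clock"],s["position"],s["tool_rot"],s["force"].round(1),s["moment"].round(2),s["qpos"].round(3),s["grip_width"])
p=bot.camera_params("wrist");f=bot.grab_frame("wrist");cv2.imwrite("pics/w13.png",f[:,:,::-1])
e=proj(p,[(.4213,.2952,.081)])[0];print(e)
x0,y0=(e-[45,55]).astype(int);g=f[y0:y0+75,x0:x0+90]
print(np.array2string(g[::3,::3].max(2),max_line_width=200))
E
```

```text
23.4 [0.424  0.2944 0.0915] [ 3.1408 -0.0021 -0.011 ] [ 3.6 -5.2  5.3] [-1.23 -0.76  0.3 ] [-0.615  0.558 -0.144  1.994  0.139  0.598 -2.434] 0.009650546802657062
[258.3394 244.5579]
[[182 182 181 180 180 116 117 117 118 117 117  98  60  61  62  62  62  58  60  71 110 117 117 117 182 182 183 182 182 182]
 [182 182 180 179 180 117 118 119 118  85  61  74  74  75  74  74  74  71  74  74  64  59 109 117 117 183 184 184 184 184]
 [181 180 179 179 180 117 119 113  61  74  75  74  74  76  72  74  73  71  74  74  73  74  69  69 118 118 184 184 184 184]
 [181 180 180 180 179 122 110  67  76  74  75  74  74  75  73  74  74  71  73  79  99  74  75 132  63 173 184 184 184 184]
 [181 181 181 181 181 118  71  74  75  74  75  74  74  76  73  73  79  99 117 114 117  77  76 134 133  71 173 184 184 186]
 [181 181 182 182 125  67  74  74  75  74  74  74  74  80  99 115 116 116 115 117 116  95  75 125 134 136  82 184 184 186]
 [181 181 182 126  88  80  74  74  75  74  83 107 114 115 115 116 116 114 116 116 115 106  76  72 136 137 138 183 185 184]
 [182 182 182 126 130 133 132  90 113 116 115 114 116 11
[... 1458 characters left out ...]
111 110  76  23  23  23  22  24  23  22  30 111 111 111  36  35  36 107 188 187 187]
 [187 186 186 186  36  35  36  36 111 110 111  58  23  23  22  21  20  22  22  30 111 111 111  38  36  35  37 125 188 189]
 [189 187 186 161  36  36  35  36 111 111 111  44  87  88  89  90  90  92  32  30 111 111 110  76  36  34  36  47 189 190]
 [188 186 187 107  44  45  45  46 111 110 110  38  88  87  88  90  90  91  33  30 110 111 111 111  44  45  44  64 189 190]
 [187 187 188  59  39  39  40  64 110 111 111  35  72  88  89  90  89  92  32  30 110 111 110 111  40  39  40  39 190 190]
 [189 189 189  35  35  36  36  96 111 111 111  32  73  89  89  90  91  91  32  30 110 110 110 111  34  35  36  35 151 190]]
```

move_arm(
  moves=[
    [[0,0,0,0,0,0,-0.004],[0.3,0,0,0,0,0,-0.004],[0.5,0,0,0,0,0,-0.004],[0.5,0,0,0,0,0,-0.004],[0.5,0,0,0,0,0,-0.004]],
  ],
)

```text
clock: 23.95
position: [0.4235, 0.295, 0.0912]
tool_rot: [3.141, -0.001, 0.013]
force: [0.3, 0.5, 0.8]
grip_width: 0.0426
finger_force: 0.0
```

move_arm(
  moves=[
    [[0.5,0,0,-0.015,0,0,0],[0.5,0,0,-0.03,0,0,0],[0.5,0,0,-0.07,0,0,0],[0.5,0,0,-0.11,0,0,0],[0.5,0,0,-0.15,0,0,0]],
  ],
)

```text
clock: 24.45
position: [0.423, 0.2948, 0.2429]
tool_rot: [3.141, -0.001, 0.013]
force: [-0.0, -0.4, -0.8]
grip_width: 0.0426
finger_force: 0.0
```

move_arm(
  moves=[
    [[0.5,0,0.04,0,0,0,0],[0.5,0,0.085,0,0,0,0],[0.5,0,0.13,0,0,0,0],[0.5,0,0.17,0,0,0,0],[0.5,0,0.17,0,0,0,0]],
  ],
)

```text
clock: 24.95
position: [0.4255, 0.1202, 0.2415]
tool_rot: [3.14, -0.002, 0.007]
force: [0.2, 0.9, 0.0]
grip_width: 0.0429
finger_force: 0.0
```

```bash
python3 - <<'E'
from b import *
s=bot.observe();print(s["clock"],s["position"],s["tool_rot"],s["force"].round(1),s["grip_width"])
for n in("top","side"): cv2.imwrite(f"pics/{n}E.png",bot.grab_frame(n)[:,:,::-1])
T=bot.camera_params("top");S=bot.camera_params("side");t=cv2.imread("pics/topE.png");q=cv2.imread("pics/sideE.png")
# key head top if home: z=.117
for n,p,im in(("top",T,t),("side",S,q)):
    e=proj(p,[(.4213,.2955,.117)])[0];x0,y0=(e-14).astype(int);g=im[y0:y0+28,x0:x0+28]
    m=(g.max(2)<45).astype(np.uint8);k,l,st,c=cv2.connectedComponentsWithStats(m)
    print(n,e,"head top exp")
    for i in range(1,k):
        if st[i,4]>15:
            r=cv2.minAreaRect(np.argwhere(l==i)[:,::-1].astype(np.float32)+[[x0,y0]]);b=cv2.boxPoints(r.__class__(r) if 0 else r);w=plane(p,b,.117);print(st[i][4],r,w[:,:2].tolist())
# compare bystanders start/end, and bowl beads
o=cv2.imread("pics/top0.png")
for nm,(x,y) in dict(cone2=(241,120),glue=(283,112),cone1=(325,122),driver=(198,124),red=(360,138)).items():
    a=t[y-14:y+14,x-16:x+16];b=o[y-14:y+14,x-16:x+16];print(nm,cv2.absdiff(a,b).mean().round(1))
h=cv2.cvtColor(t[150:240,88:178],cv2.COLOR_BGR2HSV);cm=np.zeros(h.shape[:2],np.uint8);cv2.circle(cm,(43,42),36,255,-1)
st=cv2.connectedComponentsWithStats(cv2.inRange(h,(8,40,20),(30,255,255))&cm)[2];print("bowl",[a[4] for a in st[1:] if a[4]>5])
E
```

```text
24.95 [0.4255 0.1202 0.2415] [ 3.1399 -0.0015  0.0072] [0.2 0.9 0. ] 0.042894194584695164
top [125.6242 271.4277] head top expTraceback (most recent call last):
  File "<stdin>", line 12, in <module>
cv2.error: OpenCV(4.12.0) /io/opencv/modules/imgproc/src/convhull.cpp:143: error: (-215:Assertion failed) total >= 0 && (depth == CV_32F || depth == CV_32S) in function 'convexHull'
```

```bash
python3 - <<'E'
from b import *
T=bot.camera_params("top");S=bot.camera_params("side");t=cv2.imread("pics/topE.png");q=cv2.imread("pics/sideE.png")
for n,p,im in(("top",T,t),("side",S,q)):
    e=proj(p,[(.4213,.2955,.117)])[0];x0,y0=(e-14).astype(int);g=im[y0:y0+28,x0:x0+28]
    m=(g.max(2)<45).astype(np.uint8);k,l,st,c=cv2.connectedComponentsWithStats(m)
    print(n,e,"head top exp")
    for i in range(1,k):
        if st[i,4]>15:
            r=cv2.minAreaRect((np.argwhere(l==i)[:,::-1]+[x0,y0]).astype(np.float32));w=plane(p,cv2.boxPoints(r),.117);print(st[i]+[x0,y0,0,0,0],r,w[:,:2].round(4).tolist())
# barrel outline light px in top
e=proj(T,[(.4213,.2955,.081)])[0].astype(int);print(e);print(t[e[1]-13:e[1]+14,e[0]-15:e[0]+15].max(2))
o=cv2.imread("pics/top0.png")
for nm,(x,y) in dict(cone2=(241,120),glue=(283,112),cone1=(325,122),driver=(198,124),red=(360,138)).items():
    a=t[y-14:y+14,x-16:x+16];b=o[y-14:y+14,x-16:x+16];print(nm,cv2.absdiff(a,b).mean().round(1))
h=cv2.cvtColor(t[150:240,88:178],cv2.COLOR_BGR2HSV);cm=np.zeros(h.shape[:2],np.uint8);cv2.circle(cm,(43,42),36,255,-1)
st=cv2.connectedComponentsWithStats(cv2.inRange(h,(8,40,20),(30,255,255))&cm)[2];print("bowl",[a[4] for a in st[1:] if a[4]>5])
E
```

```text
top [125.6242 271.4277] head top exp
[111 257   6  28  67] ((112.60810089111328, 270.6486511230469), (27.454631805419922, 3.2879798412323), 80.53767395019531) [[0.4527, 0.3347], [0.4539, 0.3273], [0.3937, 0.3162], [0.3925, 0.3236]]
side [182.7867 117.1625] head top exp
[168 103   6   3  17] ((170.5, 104.0), (2.0, 5.0), 90.0) [[0.369, 0.3995], [0.3847, 0.3976], [0.3859, 0.3828], [0.3703, 0.3847]]
[178 118  11  12 110] ((183.29730224609375, 123.28377532958984), (11.179131507873535, 9.699540138244629), 80.53767395019531) [[0.4067, 0.2883], [0.4341, 0.2951], [0.4426, 0.2266], [0.4166, 0.2206]]
[130 270]
[[ 52  53  51  59  55  56  57  61  63  63  65  65  70  67  66  66  68  71
   74  75  75  76  76  77  77  80  81  81  81  82]
 [ 51  56  57  56  60  61  64  62  64  69  67  67  66  69  70  71  70  72
   74  76  77  78  79  79  79  78  77  82  80  83]
 [ 58  56  58  57  64  63  64  66  66  66  68  70  68  72  74  72  73  75
   77  79  78  79  76  81  79  81  79  82  86  81]
 [ 56  62  60  63  65  67  67  65  68  71  66  66  76  74  77  78  74  75
   76  79  77  80  84  80  82  81  83  84  8
[... 2312 characters left out ...]
97  96  99 102 101
   97  91  95  92  66  64  60  62  60  63  63  64]
 [ 42  50  90  95  96  97  96  98  98  99  95  98 100  98  98 100 103 103
   77  61  61  57  59  61  63  62  61  65  61  63]
 [ 38  44  72  95  96  97  97 100  99  97 100  96 102 100 103  97  86  90
   75  63  62  62  61  61  63  64  60  61  63  65]
 [ 38  43  52  93  96  99  94 100 100  99  97 101 104 107 103  87  63  57
   64  61  61  63  61  63  58  65  62  64  64  63]
 [ 37  44  46  96  97  97 100  98 103 100 102 101 102  96  86  77  64  66
   62  63  68  63  65  63  66  68  59  66  64  62]]
cone2 8.4
glue 7.7
cone1 7.0
driver 37.7
red 7.3
bowl [np.int32(220), np.int32(111), np.int32(113), np.int32(109), np.int32(114)]
```

move_arm(
  moves=[
    [[0.5,0,0.045,0,0,0,-0.01],[0.5,0,0.09,0,0,0,-0.02],[0.5,0,0.135,0,0,0,-0.03],[0.5,0,0.18,0,0,0,-0.04],[0.5,0,0.225,0,0,0,-0.05]],
  ],
)

```text
clock: 25.55
position: [0.4288, -0.1007, 0.2415]
tool_rot: [3.141, -0.002, 0.332]
force: [1.0, 1.2, 0.6]
grip_width: 0.0427
finger_force: 0.0
```

move_arm(
  moves=[
    [[0.5,0,0.04,0,0,0,0],[0.5,0,0.08,0,0,0,0],[0.5,0,0.12,0,0,0,0],[0.5,0,0.16,0,0,0,0],[0.5,0,0.2,0,0,0,0]],
  ],
)

```text
clock: 26.05
position: [0.4941, -0.2899, 0.2413]
tool_rot: [3.141, -0.002, 0.329]
force: [1.0, 1.5, 0.6]
grip_width: 0.0426
finger_force: 0.0
```

```bash
python3 - <<'E'
from b import *
T=bot.camera_params("top");t=bot.grab_frame("top")[:,:,::-1].copy();cv2.imwrite("pics/topF.png",t);print(bot.observe()["clock"],bot.observe()["position"])
o=cv2.imread("pics/top0.png")
for nm,(x,y) in dict(cone2=(241,120),glue=(283,112),cone1=(325,122),driver=(198,124),red=(360,138),pink1=(312,192),pink2=(331,177)).items():
    a=t[y-14:y+14,x-16:x+16];b=o[y-14:y+14,x-16:x+16];print(nm,cv2.absdiff(a,b).mean().round(1))
for nm,im in(("0",o),("F",t)):
    g=im[255:287,112:152];hs=cv2.cvtColor(g,cv2.COLOR_BGR2HSV)
    up=cv2.resize(g,None,fx=4,fy=4,interpolation=cv2.INTER_CUBIC);m=(up.min(2)>118).astype(np.uint8)
    k,l,st,c=cv2.connectedComponentsWithStats(m)
    for i in range(1,k):
        if st[i,4]>250:
            r=cv2.minAreaRect(((np.argwhere(l==i)[:,::-1]+.5)/4-.5+[112,255]).astype(np.float32));w=plane(T,cv2.boxPoints(r),.081);d=w[1]-w[0]
            print(nm,st[i,4],r,"yaw mod90",((np.arctan2(d[1],d[0])+np.pi/4)%(np.pi/2)-np.pi/4).round(3))
    k,l,st,c=cv2.connectedComponentsWithStats((up.max(2)<45).astype(np.uint8))
    for i in range(1,k):
        if st[i,4]>250:
            r=cv2.minAreaRect(((np.argwhere(l==i)[:,::-1]+.5)/4-.5+[112,255]).astype(np.float32));w=plane(T,cv2.boxPoints(r),.117);print(nm,"dark",st[i,4],r,w[:,:2].round(4).tolist())
E
```

```text
26.1 [ 0.4946 -0.2958  0.2411]
cone2 11.7
glue 9.5
cone1 39.1
driver 4.2
red 36.6
pink1 51.8
pink2 53.8
0 1929 ((130.177490234375, 271.1842956542969), (13.18958854675293, 13.596988677978516), 3.5035314559936523) yaw mod90 -0.054
0 286 ((113.5, 270.125), (5.0, 3.75), 90.0) yaw mod90 -0.004
0 dark 546 ((133.9661102294922, 261.8470458984375), (13.40501594543457, 4.284077167510986), 7.943471908569336) [[0.4399, 0.2924], [0.4493, 0.2912], [0.4449, 0.2609], [0.4355, 0.2622]]
F 791 ((135.1061248779297, 269.66278076171875), (14.238303184509277, 5.223846912384033), 84.92039489746094) yaw mod90 0.079
F 297 ((113.5, 270.0), (5.25, 3.75), 90.0) yaw mod90 -0.004
F dark 2439 ((132.43386840820312, 269.4416198730469), (18.07411003112793, 17.606271743774414), 86.42366790771484) [[0.4445, 0.3015], [0.4467, 0.2614], [0.4068, 0.2587], [0.4045, 0.2986]]
```

```bash
python3 -c "
from workcell import bot
print(bot.job_done())"
```

```text
the job is handed in; nothing more can be done
None
```

The job is handed in at about 26 s: all six beads are in the bowl, the scoop is back flat and empty on the bench, and the key is fully home and turned clockwise to the stop (I felt the stop and saw the barrel angle before letting go). I touched no bystander, though the arm hid one pine cone in the last picture.

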